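# Square a stack of dough boards on the marble block

### The job

First walk the heavy marble block back until it sits flush against the stop rail; it is too heavy to lift, so nudge its front corners in turn. Then stack all the birch boards that are there (three to five) flat on the block and tap their edges until the whole stack is square and tight in the corner of the blue fences, with the block still flush on the rail. Last, lay the red weight lengthwise on the middle of the squared stack; leave everything else where it stands.

Things in the scene. Friction and masses are not known exactly. Their poses are not given: they have to be found in the camera images.
- rail_face (a point): Dark steel stop rail fixed to the table, a straight bar 300 mm long and 22 mm high, on the far side of the marble block. This point is the middle of its front face (the face the block must meet), 11 mm above the table. Its y runs along the rail, its x points away from the robot, square into the rail. The rail's place and yaw vary a little.
- deck (a point): Heavy white marble block, loose on the table, 135 mm deep (x) by 230 mm wide (y) by 22 mm high, about 1.4 kg; it slides under 5 to 18 N, do not lift it. This point is the centre of its flat top; x points to the far side (to the rail), y left. Its front face (x = -67.5 mm) is clear: push its corners there. Flush on the rail, this point is 67.5 mm from the rail's face.
- stack_place (a point): Point on the block's top where the centre of a squared board lies in plan: 24.5 mm in x and 10 mm in y from the deck point, same axes, 22 mm above the table. A board in its place has its long side along y, its back side against the back fence and its left end against the left fence.
- back_fence (a point): Blue back fence on the block, a straight wall 38 mm high above its top and 12 mm thick; its inner (front) face lies at x = +55.5 mm of the deck point and spans y = -115 to +85 mm. This point is on the inner face's top edge, at y = +10 mm. A board laid 20 to 25 mm short of it leaves room for a finger and is then tapped home.
- left_fence (a point): Blue left fence on the block, a straight wall 38 mm high above its top and 10 mm thick; its inner face lies at y = +85 mm of the deck point and spans x = -45 to +55.5 mm. This point is on the inner face's top edge, at x = 0. The front and right sides of the block have no fence.
- board1_c (a point): Small birch dough board, 62 mm (x) by 150 mm (y, long side) by 7 mm thick, 55 g, at first lying flat on the table; this point is its centre, 3.5 mm above its underside. All boards are alike; three to five of them are present (an absent one has no pose).
- board2_c (a point): Small birch dough board, 62 mm (x) by 150 mm (y, long side) by 7 mm thick, 55 g, at first lying flat on the table; this point is its centre, 3.5 mm above its underside. All boards are alike; three to five of them are present (an absent one has no pose).
- board3_c (a point): Small birch dough board, 62 mm (x) by 150 mm (y, long side) by 7 mm thick, 55 g, at first lying flat on the table; this point is its centre, 3.5 mm above its underside. All boards are alike; three to five of them are present (an absent one has no pose).
- board4_c (a point): Small birch dough board, 62 mm (x) by 150 mm (y, long side) by 7 mm thick, 55 g, at first lying flat on the table; this point is its centre, 3.5 mm above its underside. All boards are alike; three to five of them are present (an absent one has no pose).
- board5_c (a point): Small birch dough board, 62 mm (x) by 150 mm (y, long side) by 7 mm thick, 55 g, at first lying flat on the table; this point is its centre, 3.5 mm above its underside. All boards are alike; three to five of them are present (an absent one has no pose).
- weight_c (a point): Red press weight, a plain bar 42 mm (x) by 110 mm (y, long side) by 16 mm high, about 0.5 kg, at first lying flat on the table; this point is its centre, 8 mm above its underside.
- tart_ring: Bystander, not to be disturbed: steel tart ring, 80 mm across, 30 mm high. Origin at the centre of its underside.
- small_ring: Bystander, not to be disturbed: brass pastry ring, 60 mm across, 35 mm high. Origin at the centre of its underside.
- jar: Bystander, not to be disturbed: amber glass jar, 68 mm across, 100 mm high. Origin at the centre of its underside.
- jug: Bystander, not to be disturbed: metal jug with a handle, 72 mm across, 100 mm high. Origin at the centre of its underside.
- can: Bystander, not to be disturbed: steel can, 84 mm across, 110 mm high. Origin at the centre of its underside.
- bowl: Bystander, not to be disturbed: steel bowl, 170 mm across, 75 mm high. Origin at the centre of its underside.
- scraper: Bystander, not to be disturbed: bench scraper with a dark wooden handle, 110 mm long (y), 24 mm wide, 32 mm high, in front of the block. Origin at the centre of its underside.
There are look-alikes about, which are no part of the job. Leave any purple look-alike of the part that bears board2_c alone.

How it is judged:
On the way, in this order (a step that is already met when the one before it is completed fails the run):
1. the marble block sits flush against the rail (x of deck in the frame of rail_face between -0.0705 and -0.0645 m and y of deck in the frame of rail_face between -0.06 and 0.06 m and angle between the x axis of deck and the x axis of rail_face, either way round below 0.025 rad), for 0.2 s.
2. all boards lie on the block, squared into the corner of the fences, before the weight is brought (all of step 1 and x of board1_c in the frame of deck between 0.022 and 0.027 m and y of board1_c in the frame of deck between 0.0075 and 0.0125 m and z of each of board1_c, board2_c, board3_c, board4_c, board5_c in the frame of deck below 0.036 m and angle between the y axis of each of board1_c, board2_c, board3_c, board4_c, board5_c and the y axis of deck, either way round below 0.03 rad and angle between the z axis of each of board1_c, board2_c, board3_c, board4_c, board5_c and the z axis of deck, either way round below 0.04 rad and x of board2_c in the frame of deck between 0.022 and 0.027 m and y of board2_c in the frame of deck between 0.0075 and 0.0125 m and x of board3_c in the frame of deck between 0.022 and 0.027 m and y of board3_c in the frame of deck between 0.0075 and 0.0125 m and x of board4_c in the frame of deck between 0.022 and 0.027 m and y of board4_c in the frame of deck between 0.0075 and 0.0125 m and x of board5_c in the frame of deck between 0.022 and 0.027 m and y of board5_c in the frame of deck between 0.0075 and 0.0125 m and horizontal distance between weight_c and deck above 0.1 m), for 0.2 s.
3. the red weight lies on the stack (x of weight_c in the frame of deck between 0.0065 and 0.0425 m and y of weight_c in the frame of deck between -0.015 and 0.035 m and z of weight_c in the frame of deck between 0.025 and 0.046 m and angle between the z axis of weight_c and the z axis of deck, either way round below 0.04 rad and angle between the y axis of weight_c and the y axis of deck, either way round below 0.26 rad), for 0.2 s.
At the end, for the whole second after the job is handed in: Block within 3 mm of the rail, parallel within 0.025 rad, slid sideways under 60 mm; every board flat on the block, within 2.5 mm and 0.03 rad of its place in the fence corner; weight flat on the stack, within 18 mm (x), 25 mm (y), 0.26 rad of its middle (all of step 1 and all of step 3 and x of board1_c in the frame of deck between 0.022 and 0.027 m and y of board1_c in the frame of deck between 0.0075 and 0.0125 m and z of each of board1_c, board2_c, board3_c, board4_c, board5_c in the frame of deck below 0.036 m and angle between the y axis of each of board1_c, board2_c, board3_c, board4_c, board5_c and the y axis of deck, either way round below 0.03 rad and angle between the z axis of each of board1_c, board2_c, board3_c, board4_c, board5_c and the z axis of deck, either way round below 0.04 rad and x of board2_c in the frame of deck between 0.022 and 0.027 m and y of board2_c in the frame of deck between 0.0075 and 0.0125 m and x of board3_c in the frame of deck between 0.022 and 0.027 m and y of board3_c in the frame of deck between 0.0075 and 0.0125 m and x of board4_c in the frame of deck between 0.022 and 0.027 m and y of board4_c in the frame of deck between 0.0075 and 0.0125 m and x of board5_c in the frame of deck between 0.022 and 0.027 m and y of board5_c in the frame of deck between 0.0075 and 0.0125 m); the robot touches nothing.
It fails at once if a bystander is pushed more than 50 mm away or carried off (distance of any of tart_ring, small_ring, jar, jug, can, bowl, scraper from where it was at the start of the episode above 0.05 m).
Of board1, board2, board3, board4, board5 only 3 to 5 are there at a start; the rules pass over those that are not, and their reading is None.
At some moment in a run one of board1, board2, board3, board4, board5 may be knocked a few centimetres aside while the robot is not near it.
It also fails if it takes over 210 s, if anything falls off the work surface, if the arm or the gripper's body presses on something with over 40 N, if the wrist force passes 120 N, or if a joint passes its speed limit or range.

### The arm

A 6-joint arm with a two-finger parallel gripper is mounted at the origin on the work surface. World frame = base frame: x ahead of the robot, y to its left, z up, the work surface at z = 0. Lengths are in m, angles in rad, forces in N, time in s.
With the tool pointing down it reaches from about 0.25 to 0.725 m from the base axis. Payload 4 kg.
Tool frame: the origin (TCP) lies at the very end of the fingers, on their centre line; the grasp point (between the pads) lies 19 mm behind it; z points along the fingers, y is the line along which they close (so a half turn about z gives the same grasp; the last joint's range is limited). The gripper opens to 85 mm and grips with 20 to 120 N. Pads are 22 mm wide; open, the fingers measure 114 mm over their backs; the gripper's body (76 mm by 85 mm) begins 54 mm behind the grasp point. The pads swing forward as they close: fully open they stand 13 mm farther back than shut.
Start: joints at [1.203, 0.241, 0.005, 1.335, 0, 1.571], TCP at [0.18, 0.467, 0.231] pointing down, gripper open.
Joint ranges: [-2.72, 2.72], [-1.05, 1.87], [-1.09, 1.28], [-1.99, 2.15], [-1.42, 1.44], [-3.14, 3.14]. Speed limits (rad/s): [2.79, 2.79, 3.14, 3.14, 3.14, 3.14].

### API

Orientations are given as a unit quaternion [x, y, z, w].
In Python, from workcell import bot, vision, workorder gives the robot as it stands.
- The arm moves only by the shell command python3 -m creep 'ROWS' [OPENING]. ROWS is JSON, a list of rows, each a list of 2 entries, a list of its own where there are three numbers: the shift along the tool's x, y, z in mm, then the turn, a rotation vector about the tool's x, y, z in rad. In form: [[[dx, dy, dz], [wx, wy, wz]], ...]. A call has 1 to 12 rows; each row shifts and turns the commanded pose from where the row before left it, along the tool's axes as they then stand; what a row does not reach is not made up. A row lasts 1/8 s, in which the tool goes at most 62.5 mm and 10.7 degrees, less where a joint would pass 70% of its speed; a pose out of reach is approached as far as the arm can. A call is refused whole if a number of a shift passes 62.5 or a number of a turn 0.188, either way. A call with a gripper value outside its range is refused whole. OPENING is the finger opening in mm, from 0 to 85.4, set as the call begins (- or left out, the last holds). The fingers move at their own pace and stop on an object; the grip force is fixed at half the most. Time passes only in rows, so rows that do not move let the fingers close. It gives the time, the measured TCP pose, the force, the opening and the grip force at its end, in the units of the state.
- bot.get_obs(): the state, without advancing time (a new reading comes with each control period).
- vision.camera(name): name is "scene" or "top" or "wrist"; returns a dict with "image" (384x512x3 uint8, blue, green, red), "z_map" (384x512 float32, m along the optical axis (not along the pixel's ray), 0 where there is no reading), "K" (3x3 intrinsics, pixels), "rvec" (rotation vector, rad) and "tvec" (3), from world to camera coordinates, as OpenCV has them; the wrist camera has in their place "tool_from_camera" (4x4, takes a point from camera to tool coordinates, whose origin is the TCP and whose axes are the flange's). Camera axes: x right, y down, z forward; pixel columns grow to the right and rows downward; lengths in m; the calibration is good to about 2 mm. A picture is of the moment at which its call begins: read the wrist's pose just before it.
- workorder.job_done(): hands the job in; it is judged then, once.
Trained networks look in a picture, given as the dict that the camera call returned (one of the last four; its "shot" number tells which), for a name from the list of things; names that differ only in an ending like _2 or _b are one class to them, and where a whole thing is asked for, a point or a joint stands for the part that bears it (a point fixed in the world has none). Each returns a list of dicts, best first, with "score" (0 to 1); they miss things now and then, are a little off and sometimes report something else, mostly with a low value. They report only what shows in the picture. A call takes as long as a camera call. They do not tell look-alikes from the thing itself.
- vision.spot_in(picture, query): "position" ([column, row] in pixels, amid what is visible of it).
- vision.place_of(picture, query): "position" ([column, row] in pixels: a listed point, or the origin of a listed thing).
The state is a dict: "clock": time; "joint_pos": joint angles; "joint_vel": joint speeds; "tau": joint torques, N m; "eef_pos": TCP position; "tool_rot": TCP orientation; "ft_force": force on the tool from outside, world axes, zero at the start; "ft_torque": the same for the moment, N m; "grip_width": finger opening in m; "grasp_force": force on a finger pad.
Only numpy, scipy, OpenCV 4.12 (cv2) and the standard library are available. Lean on these libraries where they do the work, as an engineer would, in place of code of your own. Each camera call takes 0.05 s, during which the arm holds its last target. There are 200 camera calls.

## Working session

There is one attempt and no reset: what is moved stays moved. The work goes in short steps, Python scripts to look and compute and a shell command to move; the robot and the scene stay as the last step left them, time stands still between calls to the robot, and variables do not carry over. Pictures are saved under pics/ and viewed, at most 14 in all, crops included, and the job is handed in when it is done.

```bash
ls; mkdir -p pics; cat > h.py <<'E'
import numpy as np, cv2
from scipy.spatial.transform import Rotation as R
from workcell import bot, vision, workorder
def cam(n):
    o=bot.get_obs(); c=vision.camera(n)
    if n=="wrist":
        T=np.eye(4);T[:3,:3]=R.from_quat(o["tool_rot"]).as_matrix();T[:3,3]=o["eef_pos"]
        c["W"]=T@np.array(c["tool_from_camera"])
    else:
        T=np.eye(4);T[:3,:3]=cv2.Rodrigues(np.array(c["rvec"],float))[0];T[:3,3]=np.ravel(c["tvec"]);c["W"]=np.linalg.inv(T)
    return c
def ray(c,p,z):
    d=c["W"][:3,:3]@np.linalg.inv(c["K"])@np.array([p[0],p[1],1.]);o=c["W"][:3,3];return o+d*(z-o[2])/d[2]
def pix(c,P):
    P=np.atleast_2d(P);q=(P-c["W"][:3,3])@c["W"][:3,:3];q=q@np.array(c["K"]).T;return q[:,:2]/q[:,2:]
def cloud(c):
    z=c["z_map"];v,u=np.mgrid[:z.shape[0],:z.shape[1]]
    q=np.stack([u*z,v*z,z],-1)@np.linalg.inv(c["K"]).T
    P=q@c["W"][:3,:3].T+c["W"][:3,3];P[z==0]=np.nan;return P
def save(c,n,crop=None,s=1):
    im=c["image"]
    if crop: im=im[crop[1]:crop[3],crop[0]:crop[2]]
    cv2.imwrite("pics/"+n,cv2.resize(im,None,fx=s,fy=s,interpolation=cv2.INTER_CUBIC))
E
python3 - <<'E'
from h import *
o=bot.get_obs();print(o)
a=cam("top");b=cam("scene");save(a,"top0.png",s=1.5);save(b,"sc0.png",s=1.5)
for n in ["rail_face","deck","board1_c","weight_c","back_fence","left_fence","jar","can","scraper","bowl","jug","tart_ring","small_ring"]:
    zz={"rail_face":.011,"deck":.022,"board1_c":.0035,"weight_c":.008,"back_fence":.06,"left_fence":.06}.get(n,0)
    for c in (a,b):
        print(n,[(round(r["score"],2),np.round(r["position"]),np.round(ray(c,r["position"],zz)[:2],3)) for r in vision.place_of(c,n)])
E
```

```text
pics
{'clock': 0.0, 'joint_pos': array([ 1.20297903e+00,  2.41413003e-01,  3.67986191e-03,  1.33519763e+00,
       -6.65606898e-06,  1.57081433e+00]), 'joint_vel': array([ 0.00047098, -0.00053689, -0.00089007, -0.00025226,  0.00099726,
       -0.00023834]), 'tau': array([ 2.24023082e-03, -3.72316146e+01,  2.52408814e+01,  1.69358833e-02,
        2.06535551e-04,  4.92475223e-06]), 'eef_pos': array([0.1795568 , 0.46594698, 0.23039602]), 'tool_rot': array([ 1.82882433e-01,  9.83134211e-01, -1.04983529e-03, -1.91885498e-04]), 'ft_force': array([ 0.34560755, -0.57124382,  0.16559592]), 'ft_torque': array([-0.0347743 ,  0.01127321,  0.05645535]), 'grasp_force': 0.0, 'grip_width': 0.0857293928957143}
rail_face [(0.57, array([264., 131.]), array([ 0.677, -0.039]))]
rail_face [(0.82, array([272., 240.]), array([ 0.67 , -0.019])), (0.35, array([288., 180.]), array([0.375, 0.174]))]
deck [(0.9, array([260., 164.]), array([ 0.556, -0.024]))]
deck [(0.64, array([258., 219.]), array([ 0.566, -0.028]))]
board1_c [(0.76, array([158., 181.]), array([0.496, 0.342]))]
board1_c [(0.61, array([ 88., 257.
[... 1140 characters left out ...]
aper [(0.8, array([249., 191.]), array([0.37 , 0.011]))]
bowl [(0.93, array([416., 178.]), array([ 0.508, -0.588]))]
bowl [(0.9, array([ 88., 255.]), array([ 0.502, -0.586]))]
jug [(0.56, array([212., 103.]), array([0.782, 0.15 ])), (0.33, array([108., 175.]), array([0.519, 0.521]))]
jug [(0.59, array([334., 252.]), array([0.788, 0.143]))]
tart_ring [(0.65, array([204., 224.]), array([0.344, 0.176]))]
tart_ring [(0.75, array([247., 191.]), array([0.366, 0.001])), (0.7, array([285., 180.]), array([0.348, 0.174]))]
small_ring [(0.64, array([298., 221.]), array([ 0.354, -0.16 ]))]
small_ring [(0.5, array([202., 201.]), array([ 0.361, -0.174])), (0.3, array([285., 181.]), array([0.36 , 0.169]))]
```

View pics/top0.png

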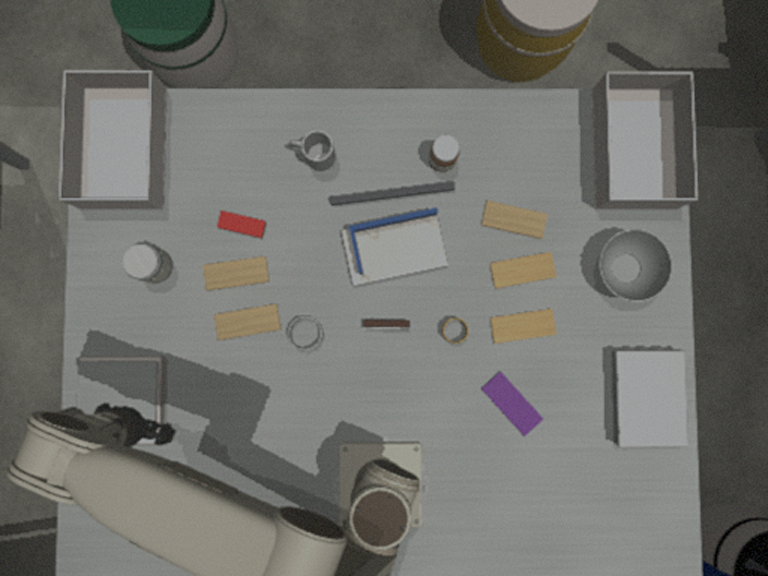

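View pics/sc0.png

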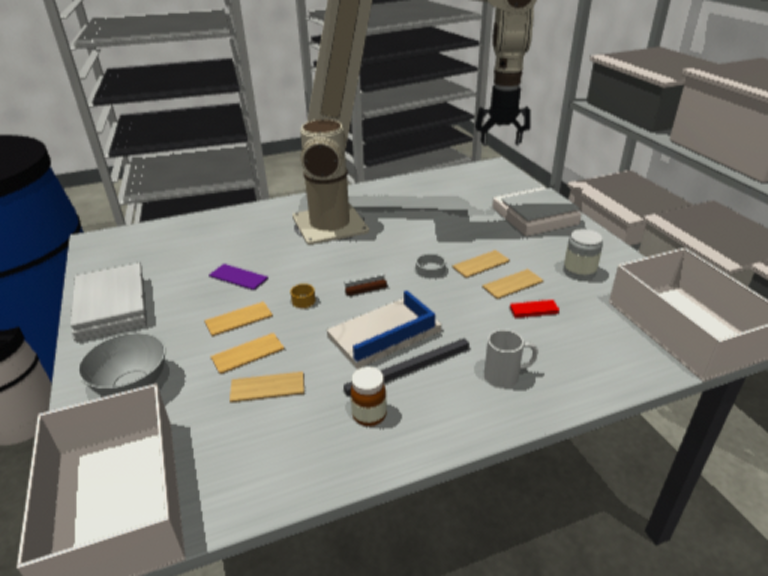

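Boards: right (515,219), (523,269), (523,326) and left (236,273), (248,321) in the 1.5x top view. The look-alikes are the purple plate (511,404), the scraper (385,323) and the white tray at right; the red weight is at (242,224). So there are five birch boards. Next I'll measure them.

```bash
cat >> h.py <<'E'
def birch(im):
    h=cv2.cvtColor(im,cv2.COLOR_BGR2HSV);return cv2.inRange(h,(10,70,100),(28,255,255))
def red(im):
    h=cv2.cvtColor(im,cv2.COLOR_BGR2HSV);return cv2.inRange(h,(0,150,90),(6,255,255))|cv2.inRange(h,(174,150,90),(180,255,255))
def blue(im):
    h=cv2.cvtColor(im,cv2.COLOR_BGR2HSV);return cv2.inRange(h,(100,110,40),(125,255,255))
def rects(c,mask,z,amin=200):
    out=[]
    for k in cv2.findContours(mask,cv2.RETR_EXTERNAL,cv2.CHAIN_APPROX_NONE)[0]:
        if cv2.contourArea(k)<amin: continue
        W=np.array([ray(c,p,z)[:2] for p in k[:,0]]);r=cv2.minAreaRect((W*1000).astype(np.float32))
        B=cv2.boxPoints(r);e=B[1]-B[0],B[2]-B[1];L=max(e,key=np.linalg.norm);a=np.degrees(np.arctan2(L[1],L[0]))%180
        out.append((np.round(r[0],1),np.round(sorted(r[1]),1),round(a,1)))
    return out
E
python3 - <<'E'
from h import *
a=cam("top");im=a["image"]
print(a["K"]);save(a,"top1.png",(140,100,390,300),3)
for n,m,z in (("birch",birch(im),.007),("red",red(im),.016),("blue",blue(im),.06)):
    print(n,*rects(a,m,z,60),sep="\n")
P=cloud(a)
for u,v in ((260,168),(264,127),(250,172),(343,146),(159,182),(161,149)): print(u,v,np.round(P[v,u],3))
E
```

```text
[[459.28239868   0.         260.08098812]
 [  0.         459.28239868 188.83566953]
 [  0.           0.           1.        ]]
birch
(array([ 368.8, -337.3]), array([ 60.7, 148.7]), np.float32(98.4))
(array([379.3, 315.6]), array([ 59.6, 148.4]), np.float32(99.9))
(array([494.7, 345.1]), array([ 59.2, 147.8]), np.float32(97.9))
(array([ 502.2, -339.4]), array([ 61.1, 149.1]), np.float32(100.6))
(array([ 623.9, -320.1]), array([ 59.8, 147.5]), np.float32(77.4))
red
(array([610.8, 330.9]), array([ 37.4, 105.7]), np.float32(76.9))
blue
(array([601.1, -11.4]), array([ 97. , 228.3]), np.float32(128.8))
260 168 [ 0.542 -0.023  0.025]
264 127 [ 0.689 -0.037  0.023]
250 172 [0.528 0.012 0.023]
343 146 [ 0.625 -0.324  0.001]
159 182 [0.494 0.337 0.006]
161 149 [0.61  0.329 0.021]
```

View pics/top1.png

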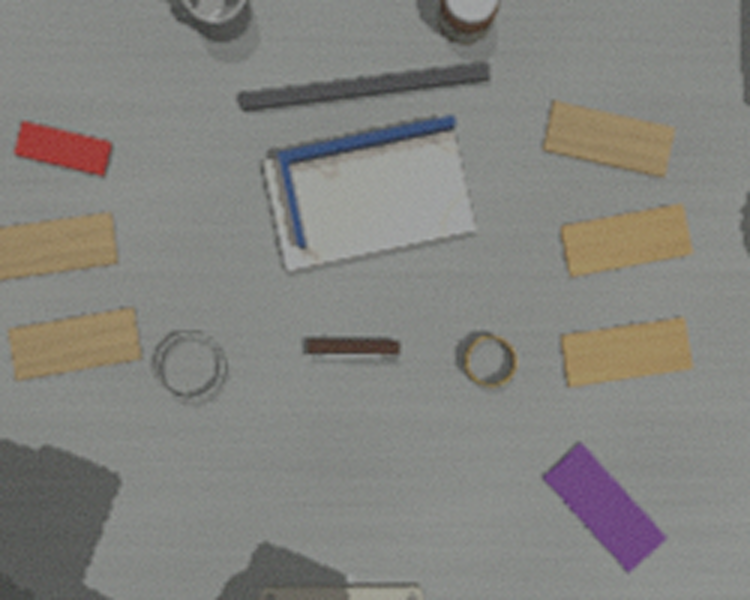

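```bash
cat > nav.py <<'E'
import sys
from h import *
def nav(x,y,z,psi):
    o=bot.get_obs();M=R.from_quat(o["tool_rot"]).as_matrix()
    p=np.radians(psi);T=np.c_[[-np.sin(p),np.cos(p),0],[np.cos(p),np.sin(p),0],[0,0,-1]]
    w=R.from_matrix(M.T@T).as_rotvec()
    d=(np.array([x,y,z])-o["eef_pos"])*1000
    print("now",np.round(o["eef_pos"]*1000,1),"psi",np.round(np.degrees(np.arctan2(M[1,1],M[0,1])),2),"t",round(o["clock"],2),"turn",np.round(w,3),"shift-before-turn",np.round(M.T@d,1),"shift-after-turn",np.round(T.T@d,1))
if __name__=="__main__":
    a=[float(v) for v in sys.argv[1:]]
    for i in range(0,len(a),4): nav(*a[i:i+4])
E
python3 nav.py .48 -.02 .36 97
python3 - <<'E'
from h import *
c=vision.camera("wrist");print(np.round(c["tool_from_camera"],3),c["K"])
E
```

```text
now [179.8 466.6 231.3] psi 68.93 t 1.45 turn [ 0.    0.   -0.49] shift-before-turn [-455.1 -346.1 -128.7] shift-after-turn [-238.7 -519.6 -128.7]
[[-0.001 -0.964 -0.265  0.065]
 [ 1.    -0.001 -0.001  0.001]
 [ 0.001 -0.265  0.964 -0.142]
 [ 0.     0.     0.     1.   ]] [[342.4530596    0.         258.72638166]
 [  0.         342.4530596  186.78802798]
 [  0.           0.           1.        ]]
```

```bash
python3 -m creep '[[[0,0,-45],[0,0,-0.163]],[[0,0,-45],[0,0,-0.163]],[[0,0,-39],[0,0,-0.164]],[[-24,-52,0],[0,0,0]],[[-24,-52,0],[0,0,0]],[[-24,-52,0],[0,0,0]],[[-24,-52,0],[0,0,0]],[[-24,-52,0],[0,0,0]],[[-24,-52,0],[0,0,0]],[[-24,-52,0],[0,0,0]],[[-24,-52,0],[0,0,0]],[[-24,-52,0],[0,0,0]]]'; python3 -m creep '[[[-24,-52,0],[0,0,0]],[[0,0,0],[0,0,0]],[[0,0,0],[0,0,0]]]'
python3 - <<'E'
from h import *
c=cam("wrist");save(c,"w0.png",s=1.5)
for n,z in (("rail_face",.011),("deck",.022),("back_fence",.06),("left_fence",.06),("stack_place",.022)):
    print(n,[(round(r["score"],2),np.round(r["position"]),np.round(ray(c,r["position"],z)[:2],4)) for r in vision.place_of(c,n)])
print(bot.get_obs()["eef_pos"])
E
```

```text
clock: 3.0
eef_pos: [0.452, 0.0266, 0.3605]
tool_rot: [-0.061, 0.998, 0.0, 0.0]
ft_force: [-0.0, 0.8, -0.9]
grip_width: 0.0853
grasp_force: 0.0
clock: 3.38
eef_pos: [0.4811, -0.0202, 0.3601]
tool_rot: [-0.061, 0.998, 0.0, -0.0]
ft_force: [-0.9, 0.1, 0.1]
grip_width: 0.0855
grasp_force: 0.0
rail_face [(0.72, array([238., 264.]), array([ 0.6804, -0.0302]))]
deck [(0.74, array([241., 190.]), array([ 0.5545, -0.0373]))]
back_fence [(0.8, array([251., 237.]), array([ 0.6095, -0.0161]))]
left_fence [(0.56, array([308., 192.]), array([0.5354, 0.0527]))]
stack_place [(0.7, array([255., 207.]), array([ 0.5775, -0.0149]))]
[ 0.48105511 -0.01924709  0.36076232]
```

View pics/w0.png

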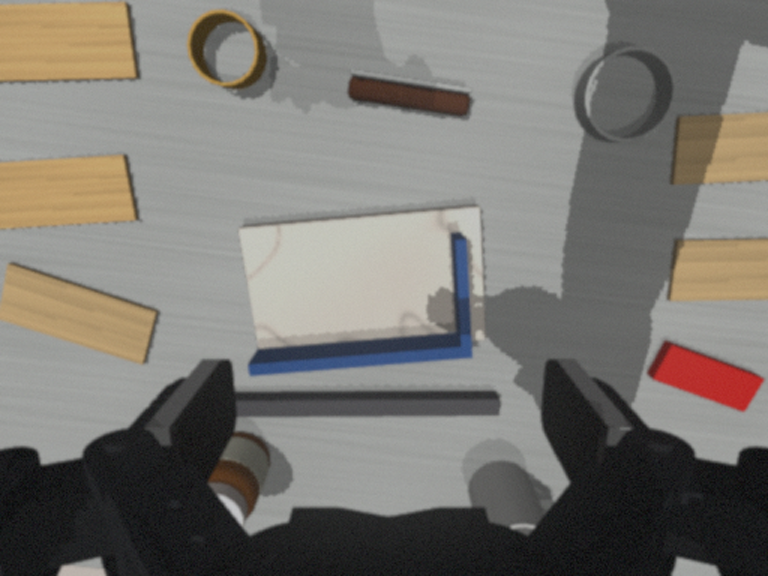

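```bash
cat >> h.py <<'E'
def edge(c,p0,p1,z,n=60,half=8,lo=0.08,sign=0,ret=False):
    """subpixel edge line near segment p0-p1 (pixels) -> world pts at height z, line fit: centre, dir angle deg"""
    g=cv2.GaussianBlur(cv2.cvtColor(c["image"],cv2.COLOR_BGR2GRAY),(0,0),1).astype(np.float32)
    p0,p1=np.array(p0,float),np.array(p1,float);t=(p1-p0)/np.linalg.norm(p1-p0);nn=np.array([-t[1],t[0]])
    s=np.arange(-half,half+.01,.25);pts=[]
    for f in np.linspace(lo,1-lo,n):
        q=p0+f*(p1-p0)+s[:,None]*nn
        v=cv2.remap(g,q[:,0].astype(np.float32)[None],q[:,1].astype(np.float32)[None],cv2.INTER_LINEAR)[0]
        d=np.gradient(v);d=np.abs(d) if sign==0 else d*sign;i=np.argmax(d);pts.append(q[i])
    W=np.array([ray(c,p,z)[:2] for p in pts])
    vx,vy,x,y=cv2.fitLine((W*1000).astype(np.float32),cv2.DIST_HUBER,0,.5,.01).ravel()
    res=np.median(np.abs((W*1000-[x,y])@[-vy,vx]))
    print("edge ctr",round(x,1),round(y,1),"ang",round(np.degrees(np.arctan2(vy,vx))%180,2),"res",round(float(res),2))
    return np.array([x,y]),np.array([vx,vy])
E
python3 - <<'E'
from h import *
c=cam("wrist");z=.022
r=edge(c,(160,261),(332,261),z,half=5)
f=edge(c,(160,152),(318,139),z,half=5)
rt=edge(c,(160,152),(170,232),z,half=5)
a=edge(c,(169,240),(312,229),.06,half=5,sign=0)
n=np.array([-r[1][1],r[1][0]]);n*=np.sign(n[0])
print("front centre gap to rail (mm, flush 135):",(r[0]-f[0])@n)
E
```

```text
edge ctr 659.5 27.6 ang 97.09 res 0.0
edge ctr 491.8 -60.1 ang 102.04 res 0.18
edge ctr 576.7 -145.5 ang 12.34 res 0.44
edge ctr 610.6 -32.7 ang 102.12 res 0.35
front centre gap to rail (mm, flush 135): 177.28633
```

```bash
python3 nav.py .449 -.050 .003 97.1
python3 - <<'E'
from h import *
c=cam("wrist");P=cloud(c)
m=(P[...,2]>.012)&(P[...,2]<.032)&(P[...,0]>.64)&(P[...,0]<.73)&(abs(P[...,1])<.12)
u,v=(np.cos(np.radians(7.1)),np.sin(np.radians(7.1)))
s=P[m][:,0]*u+P[m][:,1]*v;print(len(s),np.percentile(s,[1,5,50,95,99]),"deck s",.5545*u-.0373*v)
# finger tips height: nearest cloud points near TCP lateral
m=(P[...,2]>.25)
q=(P[m]-c["W"][:3,3]); print("lowest of high pts z",np.sort(P[m][:,2])[:5], "tcp .36")
E
```

```text
now [481.1 -19.4 360.7] psi 97.1 t 3.73 turn [-0.     0.001 -0.   ] shift-before-turn [ 35.9 -26.3 357.7] shift-after-turn [ 35.6 -26.4 357.7]
2130 [0.66776936 0.6683116  0.67602964 0.68731371 0.68807657] deck s 0.5456377244750831
lowest of high pts z [0.37247174 0.37247652 0.37251737 0.37254228 0.37260279] tcp .36
```

```bash
python3 -m creep '[[[12,-9,50],[0,0,0]],[[12,-9,60],[0,0,0]],[[12,-8,60],[0,0,0]],[[0,0,60],[0,0,0]],[[0,0,60],[0,0,0]],[[0,0,40],[0,0,0]],[[0,0,20],[0,0,0]],[[0,0,8],[0,0,0]],[[0,0,0],[0,0,0]]]' 60; python3 -m creep '[[[-6,0,0],[0,0,0]],[[-6,0,0],[0,0,0]],[[-6,0,0],[0,0,0]],[[-5,0,0],[0,0,0]],[[-5,0,0],[0,0,0]],[[-5,0,0],[0,0,0]],[[0,0,0],[0,0,0]]]'; python3 -m creep '[[[-5,0,0],[0,0,0]],[[-5,0,0],[0,0,0]],[[-5,0,0],[0,0,0]],[[-5,0,0],[0,0,0]],[[-5,0,0],[0,0,0]],[[0,0,0],[0,0,0]]]'; python3 nav.py .52 -.04 .003 97.1
```

```text
clock: 4.9
eef_pos: [0.449, -0.0503, 0.0024]
tool_rot: [-0.061, 0.998, -0.0, -0.0]
ft_force: [0.4, 0.1, 0.0]
grip_width: 0.06
grasp_force: 0.0
clock: 5.78
eef_pos: [0.4745, -0.0461, 0.0009]
tool_rot: [-0.062, 0.998, 0.001, -0.007]
ft_force: [-12.8, -0.8, 9.8]
grip_width: 0.0603
grasp_force: 6.4
clock: 6.52
eef_pos: [0.4997, -0.0421, 0.0007]
tool_rot: [-0.062, 0.998, 0.002, -0.006]
ft_force: [-11.1, 2.6, 6.9]
grip_width: 0.0603
grasp_force: 5.4
now [499.7 -42.1   0.7] psi 97.09 t 6.53 turn [ 0.004 -0.013 -0.   ] shift-before-turn [-20.3  -0.4  -2.6] shift-after-turn [-20.4  -0.4  -2.3]
```

```bash
python3 -m creep '[[[-5,0,-1],[0,0,0]],[[-5,0,0],[0,0,0]],[[-5,0,0],[0,0,0]],[[-5,0,0],[0,0,0]],[[-4,0,0],[0,0,0]],[[0,0,0],[0,0,0]]]'; python3 -m creep '[[[-2,0,0],[0,0,0]],[[-2,0,0],[0,0,0]],[[-2,0,0],[0,0,0]],[[0,0,0],[0,0,0]]]';python3 -m creep '[[[-2,0,0],[0,0,0]],[[0,0,0],[0,0,0]]]';python3 -m creep '[[[-2,0,0],[0,0,0]],[[0,0,0],[0,0,0]]]'
```

```text
clock: 7.28
eef_pos: [0.5251, -0.0404, 0.0011]
tool_rot: [-0.061, 0.998, 0.0, -0.005]
ft_force: [-6.2, -0.7, -2.2]
grip_width: 0.0599
grasp_force: 3.3
clock: 7.78
eef_pos: [0.5299, -0.0399, 0.0011]
tool_rot: [-0.061, 0.998, 0.0, -0.006]
ft_force: [-8.3, -1.1, 0.7]
grip_width: 0.0599
grasp_force: 4.5
clock: 8.02
eef_pos: [0.5299, -0.0399, 0.001]
tool_rot: [-0.061, 0.998, 0.0, -0.008]
ft_force: [-14.7, -1.6, 4.8]
grip_width: 0.0599
grasp_force: 6.9
clock: 8.28
eef_pos: [0.5299, -0.0399, 0.001]
tool_rot: [-0.061, 0.998, -0.0, -0.01]
ft_force: [-17.9, -2.8, 10.3]
grip_width: 0.0602
grasp_force: 9.2
```

```bash
python3 -m creep '[[[-3,0,0],[0,0,0]],[[0,0,0],[0,0,0]]]';python3 -m creep '[[[10,0,0],[0,0,0]],[[20,0,0],[0,0,0]],[[20,0,-50],[0,0,0]],[[0,0,-60],[0,0,0]],[[0,0,-60],[0,0,0]],[[0,0,-60],[0,0,0]],[[0,0,-60],[0,0,0]],[[0,20,-60],[0,0,0]],[[0,0,0],[0,0,0]],[[0,0,0],[0,0,0]]]' 85
python3 - <<'E'
from h import *
c=cam("wrist");save(c,"w1.png",s=1.5)
for n,z in (("rail_face",.011),("deck",.022),("back_fence",.06),("left_fence",.06),("stack_place",.022)):
    print(n,[(round(r["score"],2),np.round(r["position"]),np.round(ray(c,r["position"],z)[:2],4)) for r in vision.place_of(c,n)])
t=cam("top");print(rects(t,birch(t["image"]),.007),rects(t,blue(t["image"]),.06,60))
E
```

```text
clock: 8.52
eef_pos: [0.5299, -0.0399, 0.001]
tool_rot: [-0.061, 0.998, -0.0, -0.013]
ft_force: [-24.5, -3.3, 16.8]
grip_width: 0.0601
grasp_force: 12.7
clock: 9.78
eef_pos: [0.4913, -0.0252, 0.3524]
tool_rot: [-0.061, 0.998, -0.0, 0.0]
ft_force: [-0.7, 0.3, 0.1]
grip_width: 0.0847
grasp_force: 0.0
rail_face []
deck [(0.93, array([243., 220.]), array([ 0.6089, -0.0343]))]
back_fence [(0.78, array([251., 271.]), array([ 0.6682, -0.0151]))]
left_fence [(0.89, array([306., 231.]), array([0.5991, 0.0524]))]
stack_place [(0.82, array([253., 238.]), array([ 0.6342, -0.0171])), (0.2, array([ 36., 123.]), array([ 0.5032, -0.3292]))]
[(array([ 368.6, -337.6]), array([ 61.2, 149.4]), np.float32(98.4)), (array([379.2, 315.9]), array([ 59.7, 147.8]), np.float32(99.8)), (array([494.6, 344.6]), array([ 59.6, 148.7]), np.float32(97.9)), (array([ 502.4, -339.7]), array([ 60.8, 149.8]), np.float32(100.6)), (array([ 623.9, -320.2]), array([ 59.8, 147.5]), np.float32(77.4))] []
```

View pics/w1.png

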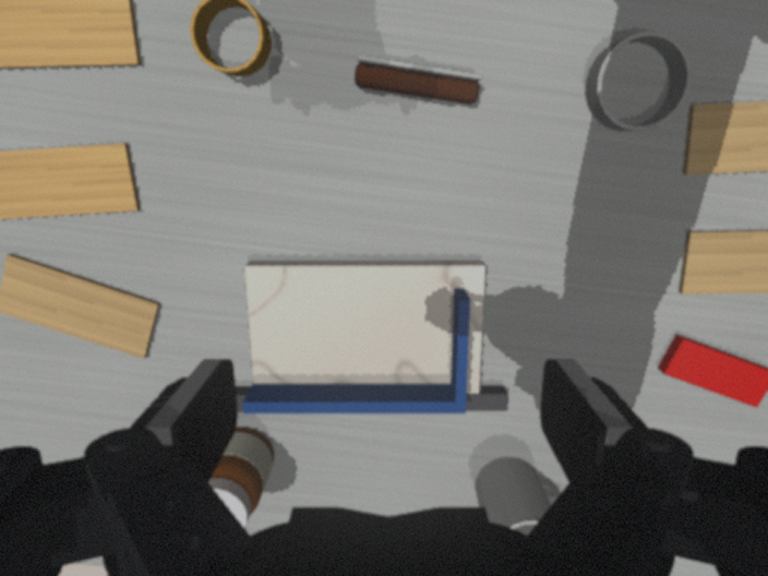

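The block is now flush and parallel to the rail: its front edge is at row 265, columns 247–485, and the fence is against the rail at row 400. Next I'll fit the deck pose.

```bash
python3 - <<'E'
from h import *
c=cam("wrist");z=.022
f=edge(c,(164,177),(324,177),z,half=5)
r=edge(c,(164,178),(168,255),z,half=4)
l=edge(c,(324,178),(321,260),z,half=4)
fe=edge(c,(165,269),(300,268),.06,half=3)
x=f[1]*np.sign(f[1][1]);n=np.array([x[1],-x[0]])
print("n",n,"width",(l[0]-r[0])@x)
C=f[0]+n*67.5; C=C+x*(((l[0]-C)@x+(r[0]-C)@x)/2)
print("deck",C,"stack",C+24.5*n+10*x, "fence inner dist from front (123):",(fe[0]-f[0])@n)
E
```

```text
edge ctr 542.9 -45.7 ang 96.94 res 0.0
edge ctr 616.9 -147.4 ang 7.65 res 0.35
edge ctr 584.0 77.4 ang 6.84 res 0.33
edge ctr 661.9 -10.1 ang 96.94 res 0.23
n [0.99267054 0.12085194] width 227.13824
deck [609.4484   -33.900333] stack [632.56036  -21.012756] fence inner dist from front (123): 122.39922
```

```bash
python3 nav.py .3686 -.3376 .06 8.4
```

```text
now [490.9 -25.5 351.9] psi 96.98 t 10.18 turn [-1.000e-03 -1.000e-03  1.546e+00] shift-before-turn [ 158.9 -295.   292. ] shift-after-turn [-290.9 -166.5  291.9]
```

```bash
python3 -m creep '[[[0,0,25],[0,0,0.172]],[[0,0,25],[0,0,0.172]],[[0,0,25],[0,0,0.172]],[[0,0,25],[0,0,0.172]],[[0,0,25],[0,0,0.172]],[[0,0,25],[0,0,0.172]],[[0,0,25],[0,0,0.172]],[[0,0,25],[0,0,0.171]],[[0,0,25],[0,0,0.171]]]' 76; python3 -m creep '[[[-48.5,-27.8,0],[0,0,0]],[[-48.5,-27.8,0],[0,0,0]],[[-48.5,-27.8,0],[0,0,0]],[[-48.5,-27.7,0],[0,0,0]],[[-48.5,-27.7,20],[0,0,0]],[[-48.5,-27.7,20],[0,0,0]],[[0,0,27],[0,0,0]],[[0,0,0],[0,0,0]]]'
cat > bo.py <<'E'
from h import *
o=bot.get_obs()
c=cam("top");print("top",rects(c,birch(c["image"]),.007))
c=cam("wrist");print("wrist",rects(c,birch(c["image"]),.007,2000))
E
python3 bo.py; python3 nav.py .3686 -.3376 -.004 8.4
```

```text
clock: 11.3
eef_pos: [0.4909, -0.0255, 0.1267]
tool_rot: [0.655, 0.755, -0.0, -0.0]
ft_force: [0.2, -0.3, -0.4]
grip_width: 0.0759
grasp_force: 0.0
clock: 12.3
eef_pos: [0.3668, -0.3368, 0.0585]
tool_rot: [0.654, 0.756, 0.0, -0.003]
ft_force: [0.3, 0.3, 0.2]
grip_width: 0.0761
grasp_force: 0.0
top [(array([ 363.4, -303.9]), array([60.6, 82.3]), np.float32(98.7)), (array([378.9, 315.8]), array([ 59.3, 147.9]), np.float32(100.0)), (array([494.8, 345. ]), array([ 59.4, 148.3]), np.float32(98.2)), (array([ 502.3, -339.4]), array([ 61.1, 150.5]), np.float32(100.3)), (array([ 623.9, -319.9]), array([ 59.8, 147.5]), np.float32(77.4))]
wrist [(array([ 497.1, -324.6]), array([ 61.2, 115.5]), np.float32(102.7)), (array([ 369.8, -339.3]), array([ 61.9, 149. ]), np.float32(98.1))]
now [ 369.  -337.4   60.8] psi 8.44 t 12.4 turn [-0.    -0.001  0.001] shift-before-turn [-0.2 -0.5 64.8] shift-after-turn [-0.2 -0.5 64.8]
```

```bash
python3 -m creep '[[[0,0,30],[0,0,0]],[[0,0,20],[0,0,0]],[[0,0,10],[0,0,0]],[[0,0,5],[0,0,0]],[[0,0,0],[0,0,0]]]'; python3 -m creep '[[[0,0,0],[0,0,0]],[[0,0,0],[0,0,0]],[[0,0,0],[0,0,0]],[[0,0,0],[0,0,0]]]' 50; python3 -m creep '[[[0,0,-5],[0,0,0]],[[0,0,-30],[0,0,0]],[[0,0,-60],[0,0,0]],[[0,0,-45],[0,0,0]],[[0,0,0],[0,0,0]]]'; python3 nav.py .6102 -.0358 .019 7
```

```text
clock: 13.02
eef_pos: [0.3695, -0.3378, -0.0038]
tool_rot: [0.653, 0.757, -0.0, 0.0]
ft_force: [0.5, -0.0, 0.1]
grip_width: 0.0761
grasp_force: 0.0
clock: 13.52
eef_pos: [0.3697, -0.3382, -0.003]
tool_rot: [0.653, 0.757, 0.0, 0.001]
ft_force: [-0.0, 2.0, 5.2]
grip_width: 0.0596
grasp_force: 63.9
clock: 14.15
eef_pos: [0.3714, -0.34, 0.1403]
tool_rot: [0.653, 0.757, -0.0, 0.005]
ft_force: [1.3, -1.3, -0.4]
grip_width: 0.0597
grasp_force: 64.9
now [ 371.4 -340.   140.3] psi 8.41 t 14.15 turn [0.006 0.008 0.025] shift-before-turn [266.9 279.9 121. ] shift-after-turn [272.8 274.  121.3]
```

```bash
python3 -m creep '[[[38,40,0],[0,0,0]],[[38,40,0],[0,0,0]],[[38,40,0],[0,0,0]],[[38,40,0],[0,0,0]],[[38,40,0],[0,0,0]],[[38,40,0],[0,0,0]],[[39,40,0],[0,0,0.025]],[[0,0,40],[0,0,0]],[[0,0,40],[0,0,0]],[[0,0,20],[0,0,0]],[[0,0,0],[0,0,0]],[[0,0,0],[0,0,0]]]'; python3 nav.py .6102 -.0358 .019 7
python3 - <<'E'
from h import *
c=cam("wrist");print(rects(c,birch(c["image"]),.045,2000));c=cam("scene");save(c,"s1.png",(180,150,420,330),3)
E
```

```text
clock: 15.65
eef_pos: [0.6072, -0.0326, 0.036]
tool_rot: [0.663, 0.749, 0.0, 0.0]
ft_force: [0.0, 0.3, -0.1]
grip_width: 0.0594
grasp_force: 64.8
now [607.2 -32.6  36. ] psi 6.98 t 15.65 turn [ 0.001  0.    -0.   ] shift-before-turn [-3.5  2.6 17. ] shift-after-turn [-3.5  2.6 17. ]
[(array([607. , -18.6]), array([ 62.5, 118.4]), np.float32(96.9))]
```

View pics/s1.png

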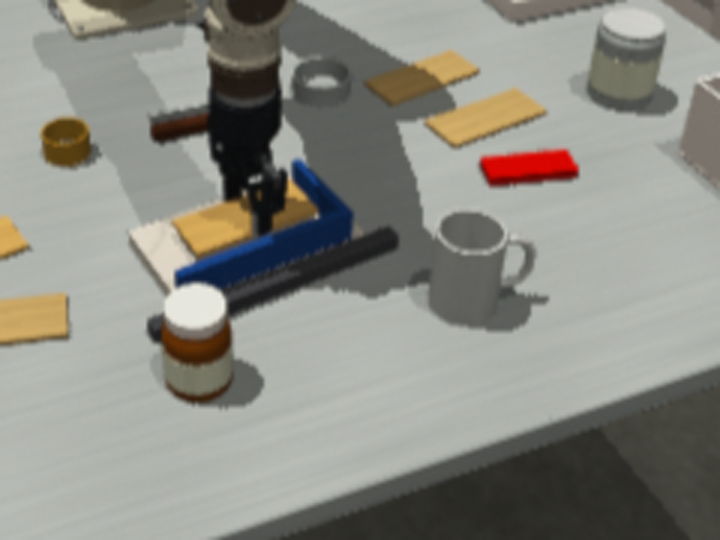

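The board is held level inside the fences, at crop (245,215). I'll lower and release it.

```bash
python3 -m creep '[[[-3.5,2.5,6],[0,0,0]],[[0,0,6],[0,0,0]],[[0,0,4],[0,0,0]],[[0,0,0],[0,0,0]]]'; python3 -m creep '[[[0,0,0],[0,0,0]],[[0,0,0],[0,0,0]],[[0,0,0],[0,0,0]]]' 68; python3 -m creep '[[[0,0,-15],[0,0,0]],[[0,0,-40],[0,0,0]],[[0,0,-55],[0,0,0]]]' ; python3 nav.py .5023 -.3394 .06 10.4
```

```text
clock: 16.25
eef_pos: [0.6095, -0.0357, 0.0193]
tool_rot: [0.663, 0.749, -0.0, -0.0]
ft_force: [0.4, 0.3, -0.4]
grip_width: 0.0594
grasp_force: 64.9
clock: 16.62
eef_pos: [0.6098, -0.0357, 0.0197]
tool_rot: [0.663, 0.749, 0.0, 0.0]
ft_force: [0.3, 0.7, -0.1]
grip_width: 0.0683
grasp_force: 0.0
clock: 17.0
eef_pos: [0.6087, -0.0356, 0.1303]
tool_rot: [0.663, 0.749, -0.001, -0.001]
ft_force: [0.0, -0.1, 0.1]
grip_width: 0.0682
grasp_force: 0.0
now [608.7 -35.6 130.3] psi 6.99 t 17.0 turn [-0.003 -0.001 -0.059] shift-before-turn [-288.6 -142.4   70.5] shift-after-turn [-279.6 -159.5   70.3]
```

```bash
python3 -m creep '[[[-48,-23.7,0],[0,0,0]],[[-48,-23.7,0],[0,0,0]],[[-48,-23.7,0],[0,0,0]],[[-48,-23.7,0],[0,0,0]],[[-48,-23.7,0],[0,0,0]],[[-48.5,-24,20],[0,0,-0.059]],[[0,0,50],[0,0,0]],[[0,0,0],[0,0,0]],[[0,0,0],[0,0,0]]]' 76; python3 bo.py; python3 nav.py .5023 -.3394 -.003 10.4
```

```text
clock: 18.12
eef_pos: [0.5044, -0.3394, 0.0614]
tool_rot: [0.64, 0.768, 0.0, 0.001]
ft_force: [0.3, -0.2, 0.4]
grip_width: 0.0759
grasp_force: 0.0
top [(array([379.1, 315.6]), array([ 59.5, 147.7]), np.float32(99.8)), (array([ 496.3, -306.9]), array([59.8, 83.5]), np.float32(101.3)), (array([494.8, 344.9]), array([ 59.4, 147.5]), np.float32(98.2)), (array([613.1, -35.6]), array([ 61.3, 149.6]), np.float32(96.8)), (array([ 623.7, -320.1]), array([ 60.2, 147. ]), np.float32(77.4))]
wrist [(array([ 503.6, -341.6]), array([ 61.9, 149. ]), np.float32(100.5)), (array([ 627.3, -312.2]), array([ 62.1, 127.6]), np.float32(77.0))]
now [ 505.4 -339.6   62.3] psi 10.46 t 18.23 turn [0.003 0.003 0.001] shift-before-turn [ 1.  -3.2 65.3] shift-after-turn [ 0.8 -3.  65.3]
```

```bash
python3 -m creep '[[[0,-2,30],[0,0,0]],[[0,0,20],[0,0,0]],[[0,0,10],[0,0,0]],[[0,0,5],[0,0,0]],[[0,0,0],[0,0,0]]]'; python3 -m creep '[[[0,0,0],[0,0,0]],[[0,0,0],[0,0,0]],[[0,0,0],[0,0,0]],[[0,0,0],[0,0,0]]]' 50; python3 -m creep '[[[0,0,-5],[0,0,0]],[[0,0,-30],[0,0,0]],[[0,0,-60],[0,0,0]],[[0,0,-45],[0,0,0]],[[46.5,26.7,0],[0,0,0]],[[46.5,26.7,0],[0,0,0]],[[46.5,26.7,0],[0,0,0]],[[46.5,26.7,0],[0,0,0]],[[46.5,26.7,0],[0,0,0]],[[46.5,26.7,0],[0,0,0.059]],[[0,0,50],[0,0,0]],[[0,0,45],[0,0,0]]]';python3 -m creep '[[[0,0,0],[0,0,0]],[[0,0,0],[0,0,0]]]'; python3 nav.py .6102 -.0358 .0265 7
```

```text
clock: 18.85
eef_pos: [0.5021, -0.3399, -0.0047]
tool_rot: [0.64, 0.768, 0.0, 0.001]
ft_force: [-0.2, -0.2, 0.2]
grip_width: 0.0761
grasp_force: 0.0
clock: 19.35
eef_pos: [0.5025, -0.3404, -0.0038]
tool_rot: [0.64, 0.768, 0.0, 0.001]
ft_force: [-0.3, 1.1, 6.1]
grip_width: 0.0597
grasp_force: 65.1
clock: 20.85
eef_pos: [0.6091, -0.0352, 0.0387]
tool_rot: [0.662, 0.75, 0.0, 0.0]
ft_force: [-0.1, 0.2, -1.7]
grip_width: 0.0597
grasp_force: 64.8
clock: 21.1
eef_pos: [0.6098, -0.0367, 0.041]
tool_rot: [0.663, 0.749, 0.001, 0.001]
ft_force: [1.3, -0.2, -0.5]
grip_width: 0.0597
grasp_force: 65.0
now [609.8 -36.7  41. ] psi 6.97 t 21.1 turn [ 0.002  0.    -0.001] shift-before-turn [ 0.9  0.5 14.5] shift-after-turn [ 0.9  0.6 14.5]
```

```bash
python3 -m creep '[[[1,0.5,6],[0,0,0]],[[0,0,5],[0,0,0]],[[0,0,3.5],[0,0,0]],[[0,0,0],[0,0,0]]]'; python3 -m creep '[[[0,0,0],[0,0,0]],[[0,0,0],[0,0,0]],[[0,0,0],[0,0,0]]]' 68; python3 -m creep '[[[0,0,-15],[0,0,0]],[[0,0,-40],[0,0,0]],[[0,0,-55],[0,0,0]],[[-47.4,-3.3,0],[0,0,0]],[[-47.4,-3.3,0],[0,0,0]],[[-47.4,-3.3,0],[0,0,0]],[[-47.4,-3.3,0],[0,0,0]],[[-47.4,-3.3,0],[0,0,0]],[[-47.4,-3.3,0],[0,0,0.173]],[[0,0,25],[0,0,0.173]],[[0,0,50],[0,0,0]],[[0,0,0],[0,0,0]]]' ;python3 -m creep '[[[0,0,0],[0,0,0]],[[0,0,0],[0,0,0]]]' 76; python3 bo.py;python3 nav.py .625 -.3205 -.003 -12.8
```

```text
clock: 21.6
eef_pos: [0.6093, -0.0355, 0.0252]
tool_rot: [0.663, 0.749, 0.0, 0.0]
ft_force: [0.4, 0.1, -0.1]
grip_width: 0.0596
grasp_force: 65.1
clock: 21.98
eef_pos: [0.6092, -0.0354, 0.0251]
tool_rot: [0.663, 0.749, -0.0, -0.0]
ft_force: [0.3, -0.7, 0.7]
grip_width: 0.068
grasp_force: 0.0
clock: 23.48
eef_pos: [0.6206, -0.3186, 0.0559]
tool_rot: [0.782, 0.624, -0.002, -0.005]
ft_force: [-0.9, 0.0, 0.5]
grip_width: 0.0682
grasp_force: 0.0
clock: 23.72
eef_pos: [0.626, -0.3208, 0.0634]
tool_rot: [0.782, 0.624, 0.001, 0.002]
ft_force: [0.7, -0.2, -0.8]
grip_width: 0.0762
grasp_force: 0.0
top [(array([419.1, 280.3]), array([ 59.8, 147.8]), np.float32(99.5)), (array([494.7, 344.8]), array([ 59.5, 148.2]), np.float32(97.9)), (array([613.5, -35.8]), array([ 62.1, 150.9]), np.float32(97.2)), (array([ 631.6, -283.4]), array([60.3, 71.9]), np.float32(76.9))]
wrist [(array([ 626. , -322.6]), array([ 61.4, 148.7]), np.float32(77.3))]
now [ 625.6 -320.6   62.7] psi -12.81 t 23.82 turn [ 0.004  0.001 -0.   ] shift-before-turn [-0.  -0.8 65.7] shift-after-turn [-0.1 -0.6 65.7]
```

```bash
python3 -m creep '[[[0,0,30],[0,0,0]],[[0,0,20],[0,0,0]],[[0,0,10],[0,0,0]],[[0,0,5],[0,0,0]],[[0,0,0],[0,0,0]]]'; python3 -m creep '[[[0,0,0],[0,0,0]],[[0,0,0],[0,0,0]],[[0,0,0],[0,0,0]],[[0,0,0],[0,0,0]]]' 50; python3 -m creep '[[[0,0,-5],[0,0,0]],[[0,0,-30],[0,0,0]],[[0,0,-60],[0,0,0]],[[0,0,-45],[0,0,0]],[[45.7,-13,0],[0,0,0]],[[45.7,-13,0],[0,0,0]],[[45.7,-13,0],[0,0,0]],[[45.7,-13,0],[0,0,0]],[[45.7,-13,0],[0,0,0]],[[45.7,-13,0],[0,0,-0.173]],[[0,0,0],[0,0,-0.173]],[[0,0,45],[0,0,0]]]';python3 -m creep '[[[0,0,45],[0,0,0]],[[0,0,0],[0,0,0]],[[0,0,0],[0,0,0]]]'; python3 nav.py .6102 -.0358 .0325 7
```

```text
clock: 24.45
eef_pos: [0.6246, -0.3203, -0.0043]
tool_rot: [0.782, 0.624, 0.0, 0.0]
ft_force: [0.2, -1.2, 1.0]
grip_width: 0.0755
grasp_force: 0.0
clock: 24.95
eef_pos: [0.6253, -0.3207, -0.0031]
tool_rot: [0.782, 0.624, 0.001, 0.001]
ft_force: [0.0, -0.5, 5.7]
grip_width: 0.0598
grasp_force: 65.1
clock: 26.45
eef_pos: [0.6125, -0.0344, 0.0936]
tool_rot: [0.662, 0.75, 0.003, 0.004]
ft_force: [0.5, -0.1, -1.2]
grip_width: 0.0597
grasp_force: 64.8
clock: 26.82
eef_pos: [0.6098, -0.0355, 0.0463]
tool_rot: [0.663, 0.749, 0.0, 0.0]
ft_force: [0.2, -0.2, -0.7]
grip_width: 0.0594
grasp_force: 65.0
now [609.8 -35.5  46.3] psi 6.98 t 26.82 turn [ 0.001  0.    -0.   ] shift-before-turn [-0.3  0.4 13.8] shift-after-turn [-0.3  0.4 13.8]
```

```bash
python3 -m creep '[[[0,0.4,6],[0,0,0]],[[0,0,5],[0,0,0]],[[0,0,3],[0,0,0]],[[0,0,0],[0,0,0]]]'; python3 -m creep '[[[0,0,0],[0,0,0]],[[0,0,0],[0,0,0]],[[0,0,0],[0,0,0]]]' 68; python3 -m creep '[[[0,0,-15],[0,0,0]],[[0,0,-40],[0,0,0]],[[0,0,-55],[0,0,0]],[[48.1,-21.4,0],[0,0,0]],[[48.1,-21.4,0],[0,0,0]],[[48.1,-21.4,0],[0,0,0]],[[48.1,-21.4,0],[0,0,0]],[[48.1,-21.4,0],[0,0,0]],[[48.1,-21.4,0],[0,0,0]],[[48.1,-21.4,30],[0,0,-0.044]],[[0,0,50],[0,0,0]],[[0,0,0],[0,0,0]]]' ;python3 -m creep '[[[0,0,0],[0,0,0]],[[0,0,0],[0,0,0]]]' 76; python3 bo.py;python3 nav.py .42 .2803 -.003 9.5
```

```text
clock: 27.32
eef_pos: [0.6099, -0.0354, 0.0328]
tool_rot: [0.663, 0.749, 0.0, 0.001]
ft_force: [-2.1, -1.0, 6.1]
grip_width: 0.0596
grasp_force: 65.8
clock: 27.7
eef_pos: [0.6093, -0.0354, 0.0308]
tool_rot: [0.663, 0.749, -0.0, -0.0]
ft_force: [-0.6, 0.5, -1.0]
grip_width: 0.0678
grasp_force: 0.0
clock: 29.2
eef_pos: [0.4166, 0.2794, 0.0589]
tool_rot: [0.645, 0.764, -0.004, -0.001]
ft_force: [-0.9, -0.5, 0.4]
grip_width: 0.0682
grasp_force: 0.0
clock: 29.45
eef_pos: [0.4218, 0.281, 0.0634]
tool_rot: [0.647, 0.763, 0.002, 0.001]
ft_force: [0.5, 0.4, -0.2]
grip_width: 0.0759
grasp_force: 0.0
top [(array([ 358. , -175.9]), array([56.8, 57. ]), np.float32(89.6)), (array([425., 247.]), array([59.2, 80. ]), np.float32(99.5)), (array([614.6, -35.8]), array([ 63.4, 150.6]), np.float32(96.8))]
wrist [(array([420.9, 279.4]), array([ 61.6, 148.8]), np.float32(99.7)), (array([496.5, 338.7]), array([ 62.4, 139.3]), np.float32(97.8))]
now [421.3 280.8  62.9] psi 9.43 t 29.55 turn [ 0.003 -0.001 -0.001] shift-before-turn [-0.4 -1.6 65.9] shift-after-turn [-0.3 -1.4 65.9]
```

```bash
python3 -m creep '[[[0,-0.5,30],[0,0,0]],[[0,0,20],[0,0,0]],[[0,0,10],[0,0,0]],[[0,0,5],[0,0,0]],[[0,0,0],[0,0,0]]]'; python3 -m creep '[[[0,0,0],[0,0,0]],[[0,0,0],[0,0,0]],[[0,0,0],[0,0,0]],[[0,0,0],[0,0,0]]]' 50; python3 -m creep '[[[0,0,-5],[0,0,0]],[[0,0,-30],[0,0,0]],[[0,0,-60],[0,0,0]],[[0,0,-45],[0,0,0]],[[-49.1,19.3,0],[0,0,0]],[[-49.1,19.3,0],[0,0,0]],[[-49.1,19.3,0],[0,0,0]],[[-49.1,19.3,0],[0,0,0]],[[-49.1,19.3,0],[0,0,0]],[[-49.1,19.3,0],[0,0,0]],[[-49.1,19.3,0],[0,0,0.043]],[[0,0,45],[0,0,0]]]';python3 -m creep '[[[0,0,40],[0,0,0]],[[0,0,0],[0,0,0]],[[0,0,0],[0,0,0]]]'; python3 nav.py .6102 -.0358 .0395 7
```

```text
clock: 30.18
eef_pos: [0.4197, 0.2806, -0.0035]
tool_rot: [0.646, 0.763, 0.0, 0.0]
ft_force: [-0.2, -0.8, 0.8]
grip_width: 0.0762
grasp_force: 0.0
clock: 30.68
eef_pos: [0.42, 0.281, -0.0025]
tool_rot: [0.646, 0.763, 0.001, 0.0]
ft_force: [-1.2, -1.3, 5.5]
grip_width: 0.0594
grasp_force: 63.8
clock: 32.17
eef_pos: [0.6152, -0.0402, 0.0949]
tool_rot: [0.664, 0.747, 0.003, 0.005]
ft_force: [-0.1, 0.7, -0.7]
grip_width: 0.0594
grasp_force: 64.8
clock: 32.55
eef_pos: [0.6103, -0.036, 0.0526]
tool_rot: [0.662, 0.749, 0.001, 0.001]
ft_force: [0.6, -0.3, 0.4]
grip_width: 0.0591
grasp_force: 64.9
now [610.3 -36.   52.6] psi 7.06 t 32.55 turn [0.002 0.    0.001] shift-before-turn [ 0.2 -0.1 13.1] shift-after-turn [ 0.2 -0.  13.1]
```

```bash
python3 -m creep '[[[0,0,6],[0,0,0]],[[0,0,5],[0,0,0]],[[0,0,1.5],[0,0,0]],[[0,0,0],[0,0,0]]]'; python3 -m creep '[[[0,0,0],[0,0,0]],[[0,0,0],[0,0,0]],[[0,0,0],[0,0,0]]]' 68; python3 -m creep '[[[0,0,-15],[0,0,0]],[[0,0,-40],[0,0,0]],[[0,0,-50],[0,0,0]],[[48.9,-8.3,0],[0,0,0]],[[48.9,-8.3,0],[0,0,0]],[[48.9,-8.3,0],[0,0,0]],[[48.9,-8.3,0],[0,0,0]],[[48.9,-8.3,0],[0,0,0]],[[48.9,-8.3,0],[0,0,0]],[[48.9,-8.3,0],[0,0,0]],[[48.9,-8.3,30],[0,0,-0.017]],[[0,0,50],[0,0,0]]]' ;python3 -m creep '[[[0,0,0],[0,0,0]],[[0,0,0],[0,0,0]],[[0,0,0],[0,0,0]]]' 76; python3 bo.py;python3 nav.py .496 .344 -.003 8
```

```text
clock: 33.05
eef_pos: [0.6101, -0.036, 0.0406]
tool_rot: [0.662, 0.749, 0.001, 0.001]
ft_force: [-2.1, 0.5, 6.4]
grip_width: 0.0599
grasp_force: 65.7
clock: 33.42
eef_pos: [0.6092, -0.0361, 0.0384]
tool_rot: [0.662, 0.749, -0.0, -0.0]
ft_force: [0.6, -0.3, -0.7]
grip_width: 0.0682
grasp_force: 0.0
clock: 34.92
eef_pos: [0.4965, 0.3494, 0.0662]
tool_rot: [0.654, 0.757, 0.004, 0.001]
ft_force: [0.3, -0.9, -0.3]
grip_width: 0.0679
grasp_force: 0.0
clock: 35.3
eef_pos: [0.4974, 0.3443, 0.0664]
tool_rot: [0.656, 0.754, 0.002, 0.001]
ft_force: [0.5, -0.2, 0.7]
grip_width: 0.0761
grasp_force: 0.0
top [(array([ 358. , -175.9]), array([56.8, 57. ]), np.float32(89.6)), (array([499.1, 313.5]), array([58.9, 85.2]), np.float32(98.2)), (array([615.6, -36.2]), array([ 65.3, 150.3]), np.float32(97.2))]
wrist [(array([496.8, 343.8]), array([ 61.4, 148.4]), np.float32(97.9))]
now [497.  344.2  65.9] psi 7.95 t 35.4 turn [ 0.003 -0.002 -0.001] shift-before-turn [-0.2 -1.2 68.9] shift-after-turn [-0.  -1.  68.9]
```

```bash
python3 -m creep '[[[0,-0.5,33],[0,0,0]],[[0,0,20],[0,0,0]],[[0,0,10],[0,0,0]],[[0,0,5],[0,0,0]],[[0,0,0],[0,0,0]]]'; python3 -m creep '[[[0,0,0],[0,0,0]],[[0,0,0],[0,0,0]],[[0,0,0],[0,0,0]],[[0,0,0],[0,0,0]]]' 50; python3 -m creep '[[[0,0,-35],[0,0,0]],[[0,0,-60],[0,0,0]],[[0,0,-48],[0,0,0]],[[-49,7.4,0],[0,0,0]],[[-49,7.4,0],[0,0,0]],[[-49,7.4,0],[0,0,0]],[[-49,7.4,0],[0,0,0]],[[-49,7.4,0],[0,0,0]],[[-49,7.4,0],[0,0,0]],[[-49,7.4,0],[0,0,0]],[[-49,7.4,0],[0,0,0.017]],[[0,0,30],[0,0,0]]]';python3 -m creep '[[[0,0,30],[0,0,0]],[[0,0,17],[0,0,0]],[[0,0,0],[0,0,0]],[[0,0,0],[0,0,0]]]'; python3 nav.py .6102 -.0358 .0475 7
```

```text
clock: 36.02
eef_pos: [0.4954, 0.3441, -0.0039]
tool_rot: [0.656, 0.755, 0.0, 0.0]
ft_force: [0.5, -0.6, -0.4]
grip_width: 0.0758
grasp_force: 0.0
clock: 36.52
eef_pos: [0.496, 0.3446, -0.0028]
tool_rot: [0.656, 0.755, 0.001, 0.0]
ft_force: [-0.1, -0.7, 6.3]
grip_width: 0.0597
grasp_force: 65.1
clock: 38.02
eef_pos: [0.6114, -0.0401, 0.1108]
tool_rot: [0.664, 0.747, 0.002, 0.003]
ft_force: [0.1, 0.0, -0.5]
grip_width: 0.0597
grasp_force: 64.8
clock: 38.52
eef_pos: [0.6091, -0.0358, 0.0627]
tool_rot: [0.662, 0.749, 0.001, 0.001]
ft_force: [-0.1, -0.1, -0.5]
grip_width: 0.0596
grasp_force: 64.8
now [609.1 -35.8  62.7] psi 7.07 t 38.52 turn [0.002 0.    0.001] shift-before-turn [-0.1  1.1 15.2] shift-after-turn [-0.1  1.1 15.2]
```

```bash
python3 -m creep '[[[0,1,6],[0,0,0]],[[0,0,5],[0,0,0]],[[0,0,3.5],[0,0,0]],[[0,0,0],[0,0,0]]]'; python3 -m creep '[[[0,0,0],[0,0,0]],[[0,0,0],[0,0,0]],[[0,0,0],[0,0,0]]]' 68; python3 -m creep '[[[0,0,-15],[0,0,0]],[[0,0,-40],[0,0,0]],[[0,0,-30],[0,0,0]],[[0,0,0],[0,0,-0.1745]],[[0,0,0],[0,0,-0.1745]],[[0,0,0],[0,0,-0.1745]],[[0,0,0],[0,0,-0.1745]],[[0,0,0],[0,0,-0.1745]],[[0,0,0],[0,0,-0.1745]],[[0,0,0],[0,0,-0.1745]],[[0,0,0],[0,0,-0.1745]],[[0,0,0],[0,0,-0.1745]]]' 68;python3 -m creep '[[[30,0,-30],[0,0,0]],[[40,0,-60],[0,0,0]],[[40,0,-60],[0,0,0]],[[0,0,0],[0,0,0]],[[0,0,0],[0,0,0]]]' 60; python3 nav.py .552 -.037 .0185 97
python3 - <<'E'
from h import *
c=cam("wrist");save(c,"w2.png",s=1.5)
E
```

```text
clock: 39.02
eef_pos: [0.6092, -0.0358, 0.0473]
tool_rot: [0.662, 0.749, 0.0, 0.0]
ft_force: [-1.2, -0.5, 1.8]
grip_width: 0.0596
grasp_force: 65.0
clock: 39.4
eef_pos: [0.6092, -0.0359, 0.047]
tool_rot: [0.662, 0.749, -0.0, -0.0]
ft_force: [0.5, 0.1, 0.0]
grip_width: 0.0679
grasp_force: 0.0
clock: 40.9
eef_pos: [0.6096, -0.0359, 0.1334]
tool_rot: [-0.064, 0.998, -0.0, 0.001]
ft_force: [0.5, -0.3, 0.1]
grip_width: 0.068
grasp_force: 0.0
clock: 41.52
eef_pos: [0.5109, -0.0481, 0.267]
tool_rot: [-0.061, 0.998, -0.0, 0.001]
ft_force: [0.1, 0.5, 0.1]
grip_width: 0.06
grasp_force: 0.0
now [510.9 -48.1 267. ] psi 97.03 t 41.52 turn [-0.     0.002  0.   ] shift-before-turn [-41.6   6.1 248.6] shift-after-turn [-42.2   6.  248.5]
```

View pics/w2.png

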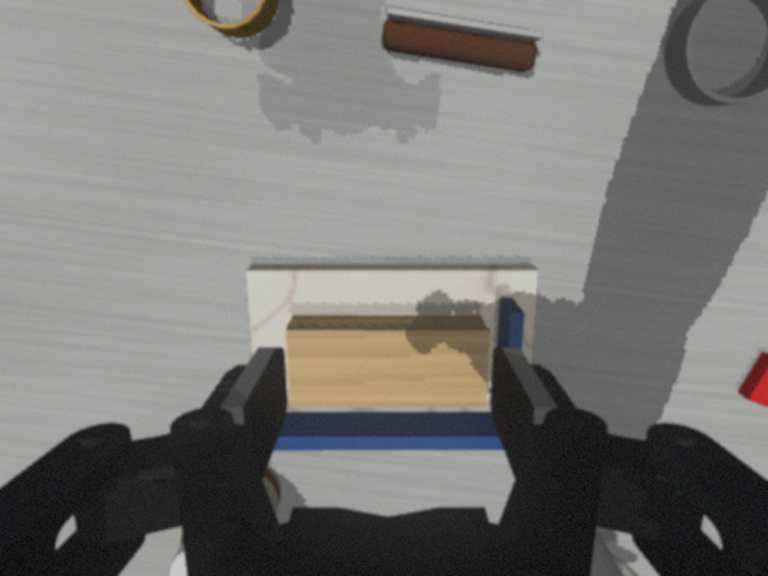

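The stack is neat (columns 288–490, rows 318–405) and sits short of both fences. Next I'll push its front edge square with both fingers.

```bash
python3 -m creep '[[[-18,3,60],[0,0,0]],[[-18,3,60],[0,0,0]],[[0,0,60],[0,0,0]],[[0,0,40],[0,0,0]],[[0,0,20],[0,0,0]],[[0,0,8],[0,0,0]],[[0,0,0],[0,0,0]]]'; python3 -m creep '[[[-5,0,0],[0,0,0]],[[-5,0,0],[0,0,0]],[[-4,0,0],[0,0,0]],[[-4,0,0],[0,0,0]],[[-4,0,0],[0,0,0]],[[-4,0,0],[0,0,0]],[[-4,0,0],[0,0,0]],[[0,0,0],[0,0,0]]]';python3 -m creep '[[[-2,0,0],[0,0,0]],[[-2,0,0],[0,0,0]],[[-2,0,0],[0,0,0]],[[0,0,0],[0,0,0]]]'; python3 nav.py .5900 -.0323 .0185 97
```

```text
clock: 42.45
eef_pos: [0.5446, -0.0375, 0.0176]
tool_rot: [-0.061, 0.998, 0.0, -0.001]
ft_force: [0.8, 0.7, -0.2]
grip_width: 0.0599
grasp_force: 0.0
clock: 43.45
eef_pos: [0.5759, -0.034, 0.0184]
tool_rot: [-0.061, 0.998, 0.0, 0.0]
ft_force: [-0.3, -0.5, -0.3]
grip_width: 0.06
grasp_force: 0.2
clock: 43.95
eef_pos: [0.5817, -0.0333, 0.0185]
tool_rot: [-0.061, 0.998, 0.0, 0.0]
ft_force: [-0.8, 0.4, 0.2]
grip_width: 0.0601
grasp_force: 0.3
now [581.7 -33.3  18.5] psi 97.03 t 43.95 turn [-0.     0.001  0.001] shift-before-turn [-8.3 -0.  -0. ] shift-after-turn [-8.3 -0.  -0. ]
```

```bash
python3 -m creep '[[[-2,0,0],[0,0,0]],[[-2,0,0],[0,0,0]],[[-2,0,0],[0,0,0]],[[0,0,0],[0,0,0]]]';python3 -m creep '[[[-1.5,0,0],[0,0,0]],[[0,0,0],[0,0,0]]]'; python3 -m creep '[[[-1.5,0,0],[0,0,0]],[[0,0,0],[0,0,0]]]'; python3 -m creep '[[[-1.5,0,0],[0,0,0]],[[0,0,0],[0,0,0]]]'
```

```text
clock: 44.45
eef_pos: [0.5877, -0.0325, 0.0185]
tool_rot: [-0.061, 0.998, 0.0, 0.0]
ft_force: [-0.1, 0.1, -1.3]
grip_width: 0.0601
grasp_force: 0.3
clock: 44.7
eef_pos: [0.5888, -0.0324, 0.0185]
tool_rot: [-0.061, 0.998, -0.0, 0.0]
ft_force: [-0.7, -0.5, 1.1]
grip_width: 0.06
grasp_force: 0.6
clock: 44.95
eef_pos: [0.5901, -0.0322, 0.0185]
tool_rot: [-0.061, 0.998, -0.0, -0.0]
ft_force: [-2.5, 0.1, 1.2]
grip_width: 0.06
grasp_force: 1.0
clock: 45.2
eef_pos: [0.5906, -0.0322, 0.0185]
tool_rot: [-0.061, 0.998, -0.0, -0.001]
ft_force: [-4.4, -1.3, 3.6]
grip_width: 0.0602
grasp_force: 2.5
```

```bash
python3 -m creep '[[[-1.5,0,0],[0,0,0]],[[-1.5,0,0],[0,0,0]],[[0,0,0],[0,0,0]]]';python3 -m creep '[[[8,0,0],[0,0,0]],[[15,0,-10],[0,0,0]],[[0,0,-60],[0,0,0]],[[0,0,-30],[0,0,0.1745]],[[0,0,0],[0,0,0.1745]],[[0,0,0],[0,0,0.1745]],[[0,0,0],[0,0,0.1745]],[[0,0,0],[0,0,0.1745]],[[0,0,0],[0,0,0.1745]],[[0,0,0],[0,0,0.1745]],[[0,0,0],[0,0,0.1745]],[[0,0,0],[0,0,0.1745]]]' 25; python3 -m creep '[[[0,0,0],[0,0,0]],[[0,0,0],[0,0,0]]]';python3 nav.py .6455 -.1342 .023 7
```

```text
clock: 45.58
eef_pos: [0.5906, -0.0322, 0.0184]
tool_rot: [-0.061, 0.998, -0.0, -0.004]
ft_force: [-12.4, -2.7, 9.1]
grip_width: 0.06
grasp_force: 6.4
clock: 47.08
eef_pos: [0.5719, -0.0345, 0.1189]
tool_rot: [0.664, 0.747, 0.0, 0.0]
ft_force: [-0.2, -0.2, -0.7]
grip_width: 0.0252
grasp_force: 0.0
clock: 47.32
eef_pos: [0.5719, -0.0345, 0.1187]
tool_rot: [0.661, 0.75, 0.0, 0.0]
ft_force: [-0.6, -0.2, 0.2]
grip_width: 0.0245
grasp_force: 0.0
now [571.9 -34.5 118.7] psi 7.18 t 47.33 turn [0.001 0.    0.003] shift-before-turn [-108.1   60.5   95.8] shift-after-turn [-107.9   60.9   95.7]
```

```bash
python3 -m creep '[[[-36,20,0],[0,0,0.003]],[[-36,20,0],[0,0,0]],[[-36,20.5,0],[0,0,0]],[[0,0,50],[0,0,0]],[[0,0,30],[0,0,0]],[[0,0,15],[0,0,0]],[[0,0,0],[0,0,0]],[[0,0,0],[0,0,0]]]'; python3 -m creep '[[[5,0,0],[0,0,0]],[[5,0,0],[0,0,0]],[[3,0,0],[0,0,0]],[[3,0,0],[0,0,0]],[[2,0,0],[0,0,0]],[[2,0,0],[0,0,0]],[[0,0,0],[0,0,0]]]';python3 -m creep '[[[1.5,0,0],[0,0,0]],[[1.5,0,0],[0,0,0]],[[0,0,0],[0,0,0]]]'; python3 -m creep '[[[1.5,0,0],[0,0,0]],[[0,0,0],[0,0,0]]]'; python3 nav.py .6416 -.108 .023 7
```

```text
clock: 48.32
eef_pos: [0.6458, -0.1344, 0.0245]
tool_rot: [0.663, 0.749, 0.001, 0.001]
ft_force: [0.2, 0.6, 0.3]
grip_width: 0.0251
grasp_force: 0.0
clock: 49.2
eef_pos: [0.6426, -0.1146, 0.0236]
tool_rot: [0.663, 0.748, 0.0, 0.0]
ft_force: [-0.1, -1.8, 0.6]
grip_width: 0.025
grasp_force: 0.8
clock: 49.58
eef_pos: [0.6422, -0.1115, 0.0236]
tool_rot: [0.663, 0.748, 0.0, 0.0]
ft_force: [-0.6, -1.4, 1.4]
grip_width: 0.0252
grasp_force: 1.0
clock: 49.82
eef_pos: [0.642, -0.11, 0.0236]
tool_rot: [0.663, 0.748, 0.0, 0.0]
ft_force: [0.1, -1.4, 1.3]
grip_width: 0.0248
grasp_force: 1.1
now [ 642.  -110.    23.6] psi 6.88 t 49.83 turn [ 0.    -0.    -0.002] shift-before-turn [ 2.  -0.2  0.6] shift-after-turn [ 2.  -0.2  0.6]
```

```bash
for i in 1; do python3 -m creep '[[[1,0,0],[0,0,0]],[[1,0,0],[0,0,0]],[[0,0,0],[0,0,0]]]'; python3 -m creep '[[[1,0,0],[0,0,0]],[[0,0,0],[0,0,0]]]';  python3 -m creep '[[[1,0,0],[0,0,0]],[[0,0,0],[0,0,0]]]'; python3 -m creep '[[[1,0,0],[0,0,0]],[[0,0,0],[0,0,0]]]'; done | egrep 'eef|force'
python3 - <<'E'
from h import *
c=cam("wrist");save(c,"w3.png",s=1.5)
E
```

```text
eef_pos: [0.6418, -0.108, 0.0236]
ft_force: [-0.8, -2.1, 1.5]
grasp_force: 1.2
eef_pos: [0.6416, -0.1071, 0.0236]
ft_force: [0.2, -2.0, 2.2]
grasp_force: 1.4
eef_pos: [0.6415, -0.1062, 0.0236]
ft_force: [0.2, -4.2, 1.5]
grasp_force: 1.6
eef_pos: [0.6415, -0.106, 0.0236]
ft_force: [-0.1, -4.8, 2.0]
grasp_force: 2.8
```

View pics/w3.png

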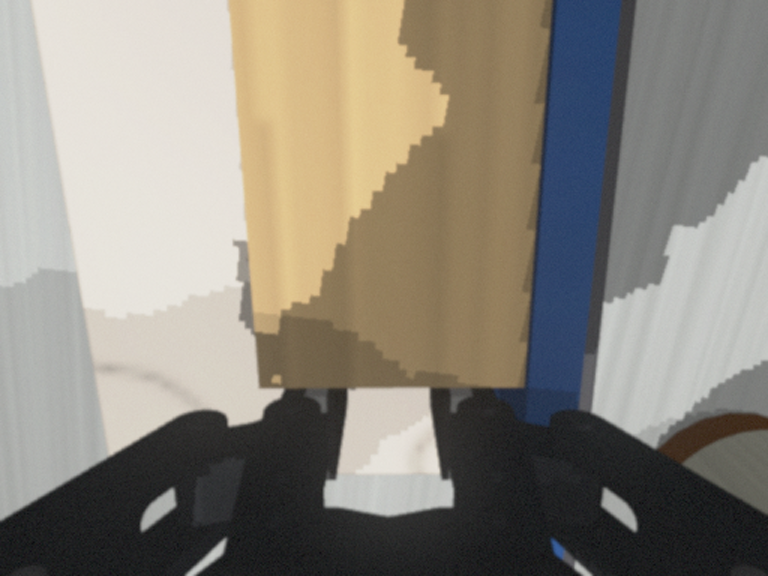

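The stack is tight against the back fence (column 545) and the fingers are on its right end (row 385). One more press, then another tap from the front.

```bash
python3 -m creep '[[[1,0,0],[0,0,0]],[[0.5,0,0],[0,0,0]],[[0,0,0],[0,0,0]]]';python3 -m creep '[[[-10,0,0],[0,0,0]],[[-20,0,-10],[0,0,0]],[[0,0,-60],[0,0,0]],[[0,0,-30],[0,0,-0.1745]],[[0,0,0],[0,0,-0.1745]],[[0,0,0],[0,0,-0.1745]],[[0,0,0],[0,0,-0.1745]],[[0,0,0],[0,0,-0.1745]],[[0,0,0],[0,0,-0.1745]],[[0,0,0],[0,0,-0.1745]],[[0,0,0],[0,0,-0.1745]],[[0,0,0],[0,0,-0.1745]]]' 60; python3 -m creep '[[[0,0,0],[0,0,0]],[[0,0,0],[0,0,0]]]';python3 nav.py .555 -.029 .0185 97
```

```text
clock: 51.38
eef_pos: [0.6415, -0.1061, 0.0236]
tool_rot: [0.664, 0.748, -0.001, 0.002]
ft_force: [0.4, -9.1, 1.3]
grip_width: 0.025
grasp_force: 4.5
clock: 52.88
eef_pos: [0.6444, -0.1321, 0.1228]
tool_rot: [-0.063, 0.998, 0.001, -0.001]
ft_force: [-0.1, 0.6, 0.3]
grip_width: 0.0598
grasp_force: 0.0
clock: 53.12
eef_pos: [0.6446, -0.1329, 0.1231]
tool_rot: [-0.059, 0.998, 0.001, -0.0]
ft_force: [-0.8, 0.9, 1.1]
grip_width: 0.06
grasp_force: 0.0
now [ 644.6 -132.9  123.1] psi 96.74 t 53.12 turn [ 0.001 -0.001 -0.004] shift-before-turn [ 76.7 113.5 104.8] shift-after-turn [ 76.3 114.  104.6]
```

```bash
python3 -m creep '[[[40,20,0],[0,0,-0.004]],[[37,40,0],[0,0,0]],[[0,54,0],[0,0,0]],[[0,0,50],[0,0,0]],[[0,0,35],[0,0,0]],[[0,0,20],[0,0,0]],[[0,0,0],[0,0,0]],[[-15,0,0],[0,0,0]],[[-12,0,0],[0,0,0]],[[-4,0,0],[0,0,0]],[[0,0,0],[0,0,0]]]'; python3 -m creep '[[[-2,0,0],[0,0,0]],[[-2,0,0],[0,0,0]],[[0,0,0],[0,0,0]]]'; python3 -m creep '[[[-1.5,0,0],[0,0,0]],[[-1.5,0,0],[0,0,0]],[[0,0,0],[0,0,0]]]'
```

```text
clock: 54.5
eef_pos: [0.5852, -0.0257, 0.0184]
tool_rot: [-0.062, 0.998, 0.0, -0.0]
ft_force: [-0.5, 0.6, -0.0]
grip_width: 0.0598
grasp_force: 0.0
clock: 54.88
eef_pos: [0.5892, -0.0253, 0.0186]
tool_rot: [-0.062, 0.998, -0.0, 0.0]
ft_force: [0.3, -0.8, 0.5]
grip_width: 0.0599
grasp_force: 0.0
clock: 55.25
eef_pos: [0.5899, -0.0252, 0.0183]
tool_rot: [-0.062, 0.998, -0.0, -0.002]
ft_force: [-6.7, -1.4, 4.6]
grip_width: 0.0603
grasp_force: 3.0
```

```bash
python3 -m creep '[[[-2,0,0],[0,0,0]],[[0,0,0],[0,0,0]]]' | grep force;python3 -m creep '[[[10,0,0],[0,0,0]],[[20,0,-5],[0,0,0]],[[30,0,-50],[0,0,0]],[[30,0,-60],[0,0,0]],[[0,0,-60],[0,0,0]],[[0,0,-60],[0,0,0]],[[0,0,0],[0,0,0]],[[0,0,0],[0,0,0]],[[0,0,0],[0,0,0]]]' 85
python3 - <<'E'
from h import *
c=cam("wrist");save(c,"w4.png",s=1.5)
c=cam("top");print(rects(c,birch(c["image"]),.057),rects(c,red(c["image"]),.016))
E
```

```text
ft_force: [-10.4, -1.9, 8.2]
grasp_force: 5.3
clock: 56.62
eef_pos: [0.5058, -0.0354, 0.2476]
tool_rot: [-0.062, 0.998, 0.0, -0.002]
ft_force: [-0.7, 0.1, -1.0]
grip_width: 0.0851
grasp_force: 0.0
[(array([ 357.4, -170.6]), array([55.1, 55.2]), np.float32(89.6))] [(array([610.5, 331.4]), array([ 37.7, 106.7]), np.float32(76.9))]
```

View pics/w4.png

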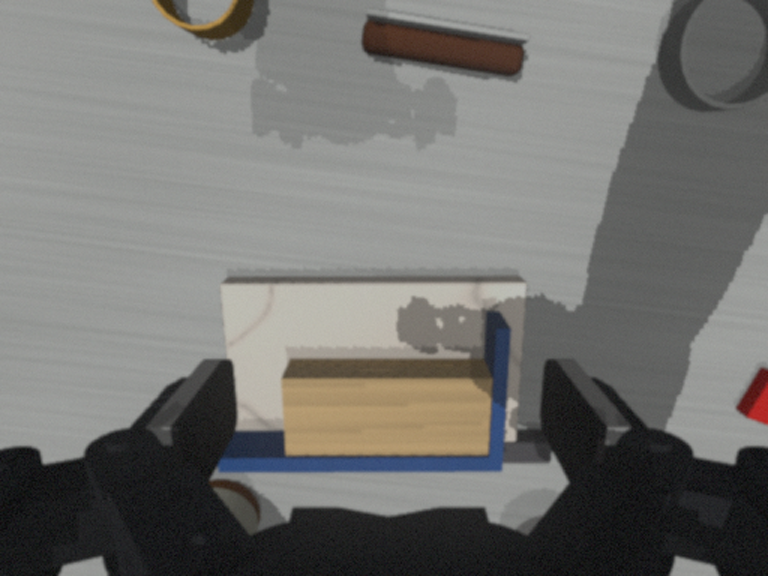

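The stack is square in the corner: its top spans columns 284–491 and rows 377–455, meeting the left and back fences. Here's a numeric check.

```bash
python3 - <<'E'
from h import *
c=cam("wrist")
f=edge(c,(149,188),(350,188),.022,half=3)
st=edge(c,(190,251),(326,251),.057,half=3)
sb=edge(c,(192,240),(322,240),.022,half=3)
rt=edge(c,(190,254),(190,300),.057,half=3)
dr=edge(c,(149,190),(154,232),.022,half=4)
x=f[1]*np.sign(f[1][1]);n=np.array([x[1],-x[0]])
print("stack front from deck front top",(st[0]-f[0])@n,"bottom",(sb[0]-f[0])@n,"want 61; right end from deck right",(rt[0]-dr[0])@x,"want 50")
print("deck front s vs rail",f[0]@n)
E
python3 nav.py .6105 .3314 .06 -13.1
```

```text
edge ctr 542.8 -41.4 ang 97.55 res 0.21
edge ctr 601.7 -27.9 ang 97.04 res 0.0
edge ctr 598.9 -0.6 ang 97.04 res 0.0
edge ctr 639.9 -95.3 ang 7.45 res 0.25
edge ctr 589.9 -150.7 ang 7.36 res 0.25
stack front from deck front top 60.221893 bottom 60.931202 want 61; right end from deck right 48.35426 want 50
deck front s vs rail 532.6541
now [506.1 -35.5 247.9] psi 97.09 t 56.77 turn [-0.002 -0.003  1.923] shift-before-turn [-149.4  351.1  187.7] shift-after-turn [381.   18.6 187.9]
```

```bash
python3 -m creep '[[[0,0,0],[0,0,0.175]],[[0,0,0],[0,0,0.175]],[[0,0,0],[0,0,0.175]],[[0,0,0],[0,0,0.175]],[[0,0,0],[0,0,0.175]],[[0,0,0],[0,0,0.175]],[[0,0,0],[0,0,0.175]],[[0,0,0],[0,0,0.175]],[[0,0,0],[0,0,0.175]],[[0,0,0],[0,0,0.175]],[[0,0,0],[0,0,0.173]]]' 66;  python3 -m creep '[[[47.6,2.3,10],[0,0,0]],[[47.6,2.3,10],[0,0,0]],[[47.6,2.3,10],[0,0,0]],[[47.6,2.3,10],[0,0,0]],[[47.6,2.3,10],[0,0,0]],[[47.6,2.3,10],[0,0,0]],[[47.6,2.3,10],[0,0,0]],[[47.8,2.5,10],[0,0,0]],[[0,0,50],[0,0,0]],[[0,0,40],[0,0,0]],[[0,0,0],[0,0,0]],[[0,0,0],[0,0,0]]]'
python3 - <<'E'
from h import *
c=cam("wrist");print(rects(c,red(c["image"]),.016,1000))
E
python3 nav.py .6105 .3314 .002 -13.1
```

```text
clock: 58.15
eef_pos: [0.5065, -0.0355, 0.2485]
tool_rot: [0.785, 0.62, -0.001, -0.001]
ft_force: [0.1, 0.4, -0.0]
grip_width: 0.0665
grasp_force: 0.0
clock: 59.65
eef_pos: [0.6119, 0.3316, 0.0805]
tool_rot: [0.783, 0.622, 0.001, 0.0]
ft_force: [0.5, 0.1, 0.8]
grip_width: 0.066
grasp_force: 0.0
[(array([614.1, 331.9]), array([ 40.4, 107.8]), np.float32(76.7))]
now [612.6 331.9  81.8] psi -13.11 t 59.7 turn [ 0.003 -0.002 -0.   ] shift-before-turn [-1.2 -2.2 79.7] shift-after-turn [-1.  -1.9 79.8]
```

```bash
python3 -m creep '[[[0,0,40],[0,0,0]],[[0,0,25],[0,0,0]],[[0,0,11],[0,0,0]],[[0,0,0],[0,0,0]],[[0,0,0],[0,0,0]]]'; python3 -m creep '[[[0,0,0],[0,0,0]],[[0,0,0],[0,0,0]],[[0,0,0],[0,0,0]],[[0,0,0],[0,0,0]],[[0,0,0],[0,0,0]]]' 30; python3 -m creep '[[[0,0,-15],[0,0,0]],[[0,0,-40],[0,0,0]],[[0,0,-60],[0,0,0]],[[0,0,-40],[0,0,0]],[[-48.9,13,0],[0,0,0]],[[-48.9,13,0],[0,0,0]],[[-48.9,13,0],[0,0,0]],[[-48.9,13,0],[0,0,0]],[[-48.9,13,0],[0,0,0]],[[-48.9,13,0],[0,0,0]],[[-48.9,13,0],[0,0,-0.175]],[[0,0,0],[0,0,-0.175]]]'; python3 -m creep '[[[0,0,40],[0,0,0]],[[0,0,30],[0,0,0]],[[0,0,0],[0,0,0]],[[0,0,0],[0,0,0]]]'; python3 nav.py .6236 -.0221 .062 7
```

```text
clock: 60.32
eef_pos: [0.6126, 0.332, 0.0056]
tool_rot: [0.783, 0.622, 0.002, 0.0]
ft_force: [-0.8, -1.0, 0.1]
grip_width: 0.0661
grasp_force: 0.0
clock: 60.95
eef_pos: [0.6123, 0.3318, 0.0052]
tool_rot: [0.783, 0.622, 0.001, 0.0]
ft_force: [-0.1, -0.5, 5.9]
grip_width: 0.0403
grasp_force: 62.4
clock: 62.45
eef_pos: [0.6213, -0.027, 0.1578]
tool_rot: [0.663, 0.749, -0.001, -0.001]
ft_force: [-0.3, 1.4, -5.1]
grip_width: 0.0399
grasp_force: 61.8
clock: 62.95
eef_pos: [0.6228, -0.0226, 0.0894]
tool_rot: [0.663, 0.749, 0.0, 0.0]
ft_force: [0.7, 0.0, -3.3]
grip_width: 0.0405
grasp_force: 61.9
now [622.8 -22.6  89.4] psi 6.97 t 62.95 turn [ 0.001  0.    -0.001] shift-before-turn [ 0.4  0.8 27.4] shift-after-turn [ 0.4  0.9 27.4]
```

```bash
python3 -m creep '[[[0,0.5,15],[0,0,0]],[[0,0,8],[0,0,0]],[[0,0,2],[0,0,0]],[[0,0,0],[0,0,0]]]'; python3 -m creep '[[[0,0,1.5],[0,0,0]],[[0,0,0],[0,0,0]]]'; python3 -m creep '[[[0,0,1],[0,0,0]],[[0,0,0],[0,0,0]]]'
```

```text
clock: 63.45
eef_pos: [0.6227, -0.0226, 0.0632]
tool_rot: [0.663, 0.749, -0.0, -0.0]
ft_force: [0.7, -0.2, -3.7]
grip_width: 0.04
grasp_force: 61.9
clock: 63.7
eef_pos: [0.6232, -0.0226, 0.0623]
tool_rot: [0.663, 0.749, 0.0, 0.0]
ft_force: [0.2, 0.9, -4.3]
grip_width: 0.0404
grasp_force: 62.0
clock: 63.95
eef_pos: [0.6231, -0.0226, 0.0622]
tool_rot: [0.663, 0.749, 0.0, 0.001]
ft_force: [-2.4, 0.3, 4.4]
grip_width: 0.0401
grasp_force: 62.9
```

Contact; release and lift clear.

```bash
python3 -m creep '[[[0,0,0],[0,0,0]],[[0,0,0],[0,0,0]],[[0,0,0],[0,0,0]]]' 48; python3 -m creep '[[[0,0,-8],[0,0,0]],[[0,0,-30],[0,0,0]],[[0,0,-60],[0,0,0]],[[-60,0,-60],[0,0,0]],[[-60,0,0],[0,0,0]],[[-60,0,0],[0,0,0]],[[-60,0,0],[0,0,0]],[[0,0,0],[0,0,0]],[[0,0,0],[0,0,0]]]'
python3 - <<'E'
from h import *
c=cam("scene");save(c,"s2.png",(200,160,400,310),4);
c=cam("top");save(c,"t2.png",(190,90,340,200),5);print(rects(c,red(c["image"]),.073,60),pix(c,[.6325,-.021,.073]))
E
```

```text
clock: 64.32
eef_pos: [0.623, -0.0226, 0.0609]
tool_rot: [0.663, 0.749, 0.0, 0.0]
ft_force: [-0.6, -0.1, -0.3]
grip_width: 0.0479
grasp_force: 0.0
clock: 65.45
eef_pos: [0.6498, -0.2452, 0.2031]
tool_rot: [0.663, 0.748, 0.0, -0.0]
ft_force: [1.1, 0.3, -0.2]
grip_width: 0.0483
grasp_force: 0.0
[] [[259.55747926 140.18669611]]
```

View pics/s2.png

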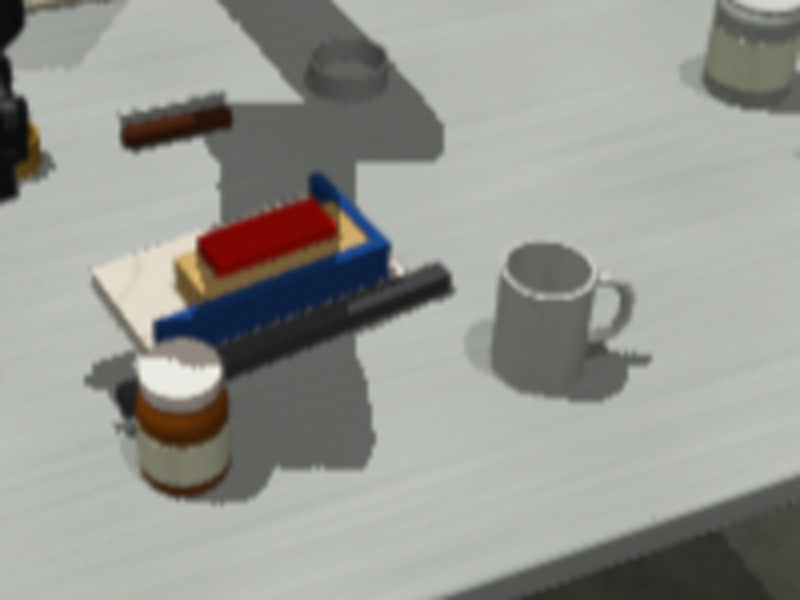

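View pics/t2.png

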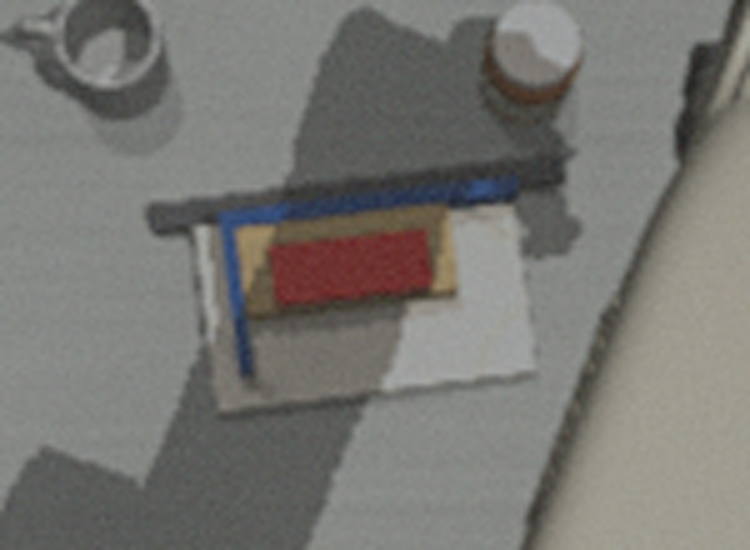

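The red weight lies flat lengthwise on the stack (top crop (351,267)), the boards are in the fence corner, and the block is on the rail. Handing in.

```bash
python3 -c "
from workcell import workorder;print(workorder.job_done())"
```

```text
the job is handed in; nothing more can be done
None
```

The job is handed in at about 65 s of the 210 s allowed; no verdict came back. The last pictures show the block flush on the rail, all five boards tight in the fence corner, and the red weight lying flat along the stack about 9 mm forward of its middle, to keep the fingers off the back fence.

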